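# Load, clamp and start the bottle shaker

## Robot

A 7-joint arm with a two-finger parallel gripper is mounted at the origin on the work surface. World frame = base frame: x ahead of the robot, y to its left, z up, the work surface at z = 0. Lengths are in m, angles in rad, forces in N, time in s.
With the tool pointing down it reaches from about 0.425 to 1.025 m from the base axis. Payload 3.6 kg.
Tool frame: the origin (TCP) lies where the fingers leave the gripper's body, on its centre line; the fingertips stand 73 mm ahead of it and the grasp point (between the pads) lies 54 mm ahead of it (robot.tcp_to_grasp is the distance from the TCP to the grasp point, in m); z points along the fingers, y is the line along which they close (so a half turn about z gives the same grasp; the last joint's range is limited). The gripper opens to 85 mm and grips with 20 to 120 N. Pads are 22 mm wide; open, the fingers measure 114 mm over their backs; the gripper's body (76 mm by 85 mm) begins 54 mm behind the grasp point. The pads swing forward as they close: fully open they stand 13 mm farther back than shut.
Start: joints at [-1.44, 0.591, 0.048, 1.609, -0.033, 0.943, -0.034], TCP at [0.161, 0.707, 0.304] pointing down, gripper open.
Joint ranges: [-2.69, 2.69], [-0.47, 2.24], [-1.27, 1.36], [0.19, 2.51], [-1.53, 4.68], [0.08, 2.07], [-3.09, 3.09]. Speed limits (rad/s): [2.57, 2.57, 3.14, 3.14, 3.14, 3.14, 3.14].

## Interface

Orientations are given as a 3x3 rotation matrix whose columns are the frame's x, y, z axes.
In Python, from workcell import robot gives the robot as it stands.
- The arm moves only by the shell command python3 -m jog 'ROWS' [FORCE]. ROWS is a JSON object of lists of equal length, an entry for each row: "delta_pos": the shift along the tool's x, y, z normalised to -1 to 1, where 1 is 0.025 m, a list of three; "dr": the turn, a rotation vector about the tool's x, y, z normalised to -1 to 1, where 1 is 0.12 rad, a list of three; "jaw": the finger opening in mm, from 0 to 85.4. A call has exactly 10 rows; each row shifts and turns the commanded pose from where the row before left it, along the tool's axes as they then stand; what a row does not reach is not made up. A row lasts 1/12 s, in which the tool goes at most 41.7 mm and 7.16 degrees, less where a joint would pass 70% of its speed; a pose out of reach is approached as far as the arm can. A call with a number of a shift or a turn outside -1 to 1 is refused whole. A call with a gripper value outside its range is refused whole. The fingers move at their own pace and stop on an object; FORCE is the grip in N (left out, the last holds). Time passes only in rows, so rows that do not move let the fingers close, or fill a call up. It gives the time, the measured TCP pose, the force, the opening and the grip force at its end, in the units of the state.
- robot.read_state(): the state, without advancing time (a new reading comes with each control period).
- robot.get_image(name): name is "scene" or "top" or "wrist"; returns (picture, depth): 420x560x3 uint8, red, green, blue; 420x560 float32, m along the optical axis (not along the pixel's ray), 0 where there is no reading.
- robot.camera_info(name): a dict with "camera_matrix" (3x3 intrinsics, pixels), "rvec" (rotation vector, rad) and "tvec" (3), from world to camera coordinates, as OpenCV has them; the wrist camera has in their place "mount" (4x4, takes a point from camera to tool coordinates, whose origin is the TCP and whose axes are the flange's). Camera axes: x right, y down, z forward; pixel columns grow to the right and rows downward; lengths in m; the calibration is good to about 2 mm. The wrist camera is an equidistant fisheye: a pixel r from the principal point sees the ray r / f radians off the axis. A picture is of the moment at which its call begins: read the wrist's pose just before it. camera_info takes no time and is no camera call.
- robot.sign_off(): hands the job in; it is judged then, once.
The state is a dict: "t": time; "q": joint angles; "dq": joint speeds; "joint_efforts": joint torques, N m; "ee_pos": TCP position; "tcp_rot": TCP orientation; "ft_force": force on the tool from outside, world axes, zero at the start; "torque": the same for the moment, N m; "opening": finger opening in m; "gripper_force": force on a finger pad.
Only numpy, scipy, OpenCV 4.12 (cv2) and the standard library are available. Lean on these libraries where they do the work, as an engineer would, in place of code of your own. Each camera call takes 0.05 s, during which the arm holds its last target. There are 200 camera calls.

## Task

Stand every sample bottle from the bench in the bore of the shaker's slide-out tray that fits its diameter, then push the tray fully home under the pressure plate. Work the ratchet lever back and forth until the clamp screw comes up against its stop and will not tighten further, and only then press the start button. Leave the other lab ware where it is.

Things in the scene. Friction and masses are not known exactly. Their poses are not given: they have to be found in the camera images.
- shaker: white and grey bench shaker, fixed, case 190 x 490 x 72 mm (x, y, z); origin at the centre of its underside; y runs along its length, z up. The tray's row and the clamp screw lie on x = +20 mm. At y = +100 mm two grey cheeks (10 mm thick, 104 mm apart inside, 85 mm long in y, tops at z = 251 mm) carry a crossbeam with the clamp screw, the ratchet lever lying on top of it
- pad_face (a point): centre of the underside of the pressure plate's sprung rubber pad (60 x 160 mm, long in the shaker's y), which hangs under the crossbeam; 4 to 7 mm above the caps of seated bottles before clamping, pressed on them when tight
- bottle46_mid (a point): centre of a capped straight-sided plastic sample bottle, 46 mm in diameter (cap and body alike) and 75 mm high, white body, black cap, standing upright at the start, bottom-heavy (steel beads inside, centre of mass 14 mm up); the point is on its axis, 37.5 mm above its flat base; mass 105 to 210 g; absent in some starts
- bottle40_mid (a point): centre of a capped straight-sided plastic sample bottle, 40 mm in diameter (cap and body alike) and 75 mm high, white body, black cap, standing upright at the start, bottom-heavy (steel beads inside, centre of mass 14 mm up); the point is on its axis, 37.5 mm above its flat base; mass 84 to 168 g; absent in some starts
- bottle34_mid (a point): centre of a capped straight-sided plastic sample bottle, 34 mm in diameter (cap and body alike) and 75 mm high, white body, black cap, standing upright at the start, bottom-heavy (steel beads inside, centre of mass 14 mm up); the point is on its axis, 37.5 mm above its flat base; mass 63 to 126 g; absent in some starts
- bottle28_mid (a point): centre of a capped straight-sided plastic sample bottle, 28 mm in diameter (cap and body alike) and 75 mm high, white body, black cap, standing upright at the start, bottom-heavy (steel beads inside, centre of mass 14 mm up); the point is on its axis, 37.5 mm above its flat base; mass 46 to 91 g; absent in some starts
- hole46 (a point): centre of the mouth of the tray's bore for 46 mm bottles: a blind vertical bore 49 mm across with a 2 mm chamfered rim and a flat floor 34 mm below the mouth (a seated 46 mm bottle has its centre 3.5 mm above this point and stands 41 mm proud); z of this point is up, its y axis is the tray's sliding direction
- hole40 (a point): centre of the mouth of the tray's bore for 40 mm bottles: a blind vertical bore 43 mm across with a 2 mm chamfered rim and a flat floor 34 mm below the mouth (a seated 40 mm bottle has its centre 3.5 mm above this point and stands 41 mm proud); z of this point is up, its y axis is the tray's sliding direction
- hole34 (a point): centre of the mouth of the tray's bore for 34 mm bottles: a blind vertical bore 37 mm across with a 2 mm chamfered rim and a flat floor 34 mm below the mouth (a seated 34 mm bottle has its centre 3.5 mm above this point and stands 41 mm proud); z of this point is up, its y axis is the tray's sliding direction
- hole28 (a point): centre of the mouth of the tray's bore for 28 mm bottles: a blind vertical bore 31 mm across with a 2 mm chamfered rim and a flat floor 34 mm below the mouth (a seated 28 mm bottle has its centre 3.5 mm above this point and stands 41 mm proud); z of this point is up, its y axis is the tray's sliding direction
- tray (a joint): travel of the tray (aluminium block 75 x 205 x 44 mm, four graded bores in a row along the shaker's y, mouths 118 mm above the bench) in m: 0 pulled out (at the start), 0.23 fully home against its stop under the pad, moving along the shaker's +y. Slides with about 2 N of friction, stays where it is left
- tray_tab (a point): top centre of the upright black tab on the tray's outer (-y) end, 45 x 10 mm (x, y), the point 129 mm above the bench; the tab reaches down to 77 mm above the bench; its outer face, 5 mm beyond this point towards -y, can be pushed with closed fingers
- lever (a joint): ratchet lever about the vertical screw, rad: at 0 it points along the shaker's +y; growing is clockwise from above (its end goes to the shaker's +x). It swings from -0.68 to 0.68 only, between the cheeks. Clockwise drives the screw tighter, back runs free in clicks of 0.26 rad. At its end it takes about 4 N to drive, under 2 N to swing back; stays where left
- lever_grip (a point): centre of the upright black round grip at the lever's end, 24 mm in diameter and 50 mm high, rigid on the lever; the point is 273 mm above the bench, 25 mm below the grip's top and 125 mm from the screw's axis; the top of the lever's flat bar is 25 mm below the point
- lever_axis (a point): point on the clamp screw's vertical axis at the height of lever_grip
- nut (a joint): angle by which the clamp nut has been tightened, rad, 3 to 5.5 at the start and 11.0 at its hard stop (tight: the plate then bears on the caps and the lever, driven clockwise, stops dead wherever it is); it only grows, and carries the plate down 8 mm a turn
- start (a joint): travel of the start button in m: 0 up, 0.006 fully down (takes about 4 N); it springs back
- start_top (a point): centre of the top face of the white round start button, 28 mm in diameter, on the shaker's top at its -y end, top 95 mm above the bench, pressed straight down
- tube_rack: blue tube rack with small tubes, 90 x 200 x 45 mm (tubes to 80 mm), origin at the centre of its underside; leave it alone
- beaker: clear plastic beaker, 76 mm across, 100 mm high, origin at the centre of its underside; leave it alone
- tip_box: pipette tip box, 87 x 127 x 65 mm, origin at the centre of its underside; leave it alone

How it is judged:
By the outcome, as a careful person would: the job done as asked, in the order asked, and still so for the second after the job is handed in, with the robot touching nothing.
Of bottle46, bottle40, bottle34, bottle28 only 3 to 4 are there at a start; the rules pass over those that are not, and their reading is None.
At some moment in a run one of bottle46, bottle40, bottle34, bottle28 may be knocked a few centimetres aside while the robot is not near it.
It also fails if it takes over 210 s, if anything falls off the work surface, if the arm or the gripper's body presses on something with over 40 N, if the wrist force passes 120 N, or if a joint passes its speed limit or range.

## Working session

There is one attempt and no reset: what is moved stays moved. The work goes in short steps, Python scripts to look and compute and a shell command to move; the robot and the scene stay as the last step left them, time stands still between calls to the robot, and variables do not carry over. Pictures are saved under pics/ and viewed, at most 14 in all, crops included, and the job is handed in when it is done.

```bash
mkdir -p pics; ls
cat > h.py <<'E'
import numpy as np, cv2
from workcell import robot
def cam(n):
    c=robot.camera_info(n); K=np.array(c["camera_matrix"]); R=cv2.Rodrigues(np.array(c["rvec"],float))[0]; t=np.array(c["tvec"],float).ravel()
    return K,R,t
def cloud(n,d):
    K,R,t=cam(n); v,u=np.mgrid[:420,:560]
    P=np.stack([(u-K[0,2])/K[0,0]*d,(v-K[1,2])/K[1,1]*d,d],-1)
    return (P-t)@R   # R^T(p-t)
def snap(n,name):
    im,d=robot.get_image(n); cv2.imwrite(f"pics/{name}.png",cv2.cvtColor(im,cv2.COLOR_RGB2BGR)); np.save(f"pics/{name}.npy",d); return im,d
E
python3 - <<'E'
from h import *
for n in("scene","top"): 
    im,d=snap(n,n+"0"); K,R,t=cam(n); print(n,K[0,0],-R.T@t,R[2])
s=robot.read_state(); print(s["tcp_rot"],s["ee_pos"],s["t"])
E
```

```text
pics
scene 457.3743654509929 [ 1.10998711 -0.4818173   1.15501903] [-0.39678416  0.41098793 -0.82076261]
top 399.65746948861704 [0.51059344 0.01183235 1.29136611] [ 0.10201278  0.01853907 -0.99461032]
[[-9.75089216e-01  2.21812768e-01 -3.42125400e-04]
 [ 2.21813006e-01  9.75087187e-01 -1.99200071e-03]
 [-1.08249098e-04 -2.01826627e-03 -9.99997957e-01]] [0.16074697 0.70632673 0.30285388] 0.1
```

View pics/top0.png

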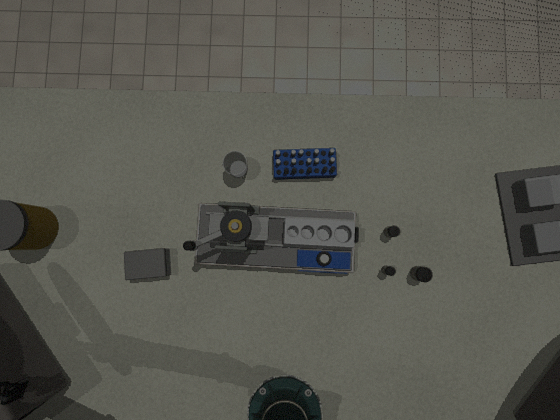

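View pics/scene0.png

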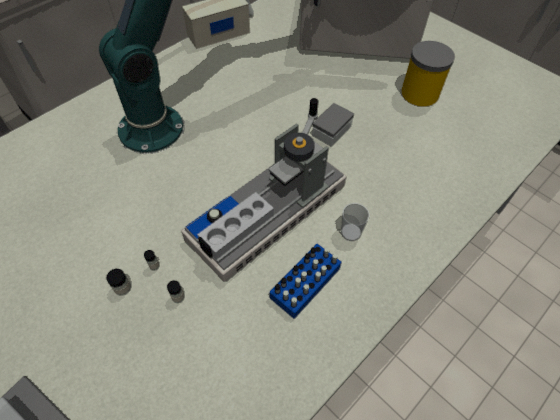

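The top view shows three bottles at (421,274), (388,271) and (392,232). The tray bores sit along row 233, cols 293–343, with the large bore by the tab. The start button is at (324,258) and the lever grip at (190,245).

Run:
```python
from h import *
im=cv2.imread("pics/top0.png"); d=np.load("pics/top0.npy"); P=cloud("top",d)
cv2.imwrite("pics/c1.png",cv2.resize(im[190:290,180:440],None,fx=3,fy=3,interpolation=cv2.INTER_CUBIC))
# bottles
m=(P[...,2]>.06)&(P[...,2]<.095)&(P[...,1]<-.17)&(P[...,1]>-.5)&(d>0)&(P[...,0]>.3)&(P[...,0]<.75)
n,l,st,c=cv2.connectedComponentsWithStats(m.astype(np.uint8))
for i in range(1,n):
    if st[i,4]>15:
        q=P[l==i]; (r)=cv2.minEnclosingCircle(q[:,:2].astype(np.float32)); print("bot",c[i],st[i,4],q.mean(0).round(4),r,2e3*np.sqrt(st[i,4]/np.pi)*1.21/400)
# tray top surface
g=(abs(P[...,2]-.118)<.006)&(P[...,1]<.1)&(P[...,1]>-.25)&(P[...,0]>.3)&(P[...,0]<.75)
q=P[g][:,:2].astype(np.float32); print("tray",len(q),P[g].mean(0),cv2.minAreaRect(q))
for n,b in(("case",(.060,.078)),("tall",(.235,.262)),("grip",(.285,.31))):
    g=(P[...,2]>b[0])&(P[...,2]<b[1])&(P[...,1]<.4)&(P[...,1]>-.17)&(P[...,0]>.35)&(P[...,0]<.7)
    q=P[g][:,:2].astype(np.float32); print(n,len(q),q.mean(0),cv2.minAreaRect(q))
for uv in((343,234),(324,233),(307,232),(293,231),(324,258),(190,245),(235,226),(357,234)):
    print(uv,P[uv[1],uv[0]].round(4))
```

```text
bot [350.5        215.72093023] 86 [ 0.6111 -0.1839  0.0699] ((0.6118021607398987, -0.18378686904907227), 0.019399793818593025) 31.65407768957467
bot [393.71296296 230.62037037] 108 [ 0.5691 -0.3143  0.0734] ((0.5695093274116516, -0.3154325783252716), 0.01721799187362194) 35.472542364151984
bot [347.83333333 233.8       ] 30 [ 0.5551 -0.174   0.085 ] ((0.555944561958313, -0.17239412665367126), 0.016716323792934418) 18.695671377922373
bot [349.33888889 258.85      ] 180 [ 0.4803 -0.1815  0.0715] ((0.4796443581581116, -0.18282151222229004), 0.0379628986120224) 45.794855274665906
bot [390.51351351 270.56756757] 74 [ 0.4491 -0.3047  0.0735] ((0.4487328827381134, -0.30552583932876587), 0.014061068184673786) 29.36272097522848
bot [423.87254902 274.07352941] 204 [ 0.4417 -0.404   0.0738] ((0.4420910179615021, -0.40586796402931213), 0.02365177311003208) 48.752346325531946
tray 1215 [ 0.55667086 -0.08080392  0.11756223] ((0.5565406084060669, -0.09078536927700043), (0.21540772914886475, 0.07519297301769257), 88.46659088134766)
case 4650 [0.5177945  0.07437457] ((0.5373691320419312, 0.11626972258090973), (0.22079654037952423, 0.579817533493042), 3.2571661472320557)
tall 1202 [0.5561194  0.15792343] ((0.5610391497612, 0.18347960710525513), (0.12431836873292923, 0.15977856516838074), 2.7448480129241943)
grip 78 [0.5082929  0.25570026] ((0.5081806778907776, 0.25682029128074646), (0.019877443090081215, 0.022972403094172478), 1.739516019821167)
(343, 234) [ 0.5542 -0.1598  0.0831]
(324, 233) [ 0.5555 -0.1025  0.0852]
(307, 232) [ 0.5572 -0.0516  0.0802]
(293, 231) [ 0.5589 -0.0092  0.0849]
(324, 258) [ 0.4811 -0.1031  0.0928]
(190, 245) [0.5084 0.2487 0.2998]
(235, 226) [0.56   0.1426 0.271 ]
(357, 234) [ 0.5537 -0.1939  0.1279]
```

View pics/c1.png

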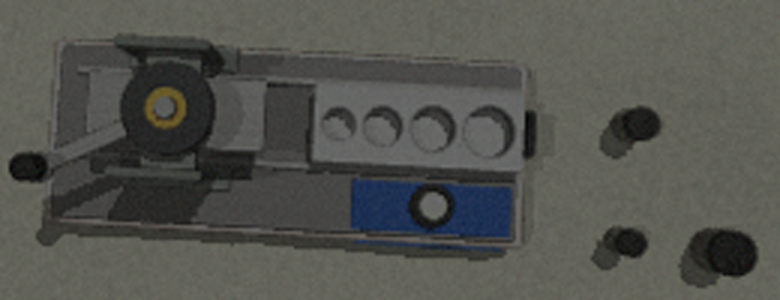

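Three bottles are present: 34, 28 and 46. Bottle 40 is absent. I'll swing over in an arc with the tool raised.

```bash
A='"dr":[[0,0,0.287],[0,0,0.287],[0,0,0.287],[0,0,0.287],[0,0,0.287],[0,0,0.287],[0,0,0.287],[0,0,0.287],[0,0,0.287],[0,0,0.287]],"jaw":[80,80,80,80,80,80,80,80,80,80]'; echo >/dev/null
python3 -m jog '{"delta_pos":[[-1,0,-0.5],[-1,0,-0.5],[-1,0,-0.5],[-1,0,-0.5],[-1,0,-0.5],[-1,0,0],[-1,0,0],[-1,0,0],[-1,0,0],[-1,0,0]],"dr":[[0,0,0.287],[0,0,0.287],[0,0,0.287],[0,0,0.287],[0,0,0.287],[0,0,0.287],[0,0,0.287],[0,0,0.287],[0,0,0.287],[0,0,0.287]],"jaw":[80,80,80,80,80,80,80,80,80,80]}'
python3 -c "
from h import *
print(robot.camera_info('wrist'))"
```

```text
t: 0.93
ee_pos: [0.3929, 0.6141, 0.3657]
tcp_rot: [[-0.842, 0.539, -0.001], [0.539, 0.842, -0.001], [-0.0, -0.001, -1.0]]
ft_force: [-0.3, -0.1, -0.2]
opening: 0.0799
gripper_force: 0.0
{'camera_matrix': array([[325.1922621 ,   0.        , 275.16269389],
       [  0.        , 325.1922621 , 209.77955377],
       [  0.        ,   0.        ,   1.        ]]), 'mount': array([[ 7.00397812e-04, -9.46956656e-01, -3.21360546e-01,
         8.32075193e-02],
       [ 9.99999753e-01,  6.84023567e-04,  1.63856360e-04,
        -1.28348207e-03],
       [ 6.46533168e-05, -3.21360582e-01,  9.46956901e-01,
        -6.94057499e-02],
       [ 0.00000000e+00,  0.00000000e+00,  0.00000000e+00,
         1.00000000e+00]])}
```

```bash
python3 -m jog '{"delta_pos":[[-1,0,0],[-1,0,0],[-1,0,0],[-1,0,0],[-1,0,0],[-1,0,0],[-1,0,0],[-1,0,0],[-1,0,0],[-1,0,0]],"dr":[[0,0,0.287],[0,0,0.287],[0,0,0.287],[0,0,0.287],[0,0,0.287],[0,0,0.287],[0,0,0.287],[0,0,0.287],[0,0,0.287],[0,0,0.287]],"jaw":[80,80,80,80,80,80,80,80,80,80]}' >/dev/null
python3 -m jog '{"delta_pos":[[-1,0,0],[-1,0,0],[-1,0,0],[-1,0,0],[-1,0,0],[-1,0,0],[-1,0,0],[-1,0,0],[-1,0,0],[-1,0,0]],"dr":[[0,0,0.287],[0,0,0.287],[0,0,0.287],[0,0,0.287],[0,0,0.287],[0,0,0.287],[0,0,0.287],[0,0,0.287],[0,0,0.287],[0,0,0.287]],"jaw":[80,80,80,80,80,80,80,80,80,80]}' >/dev/null
python3 -m jog '{"delta_pos":[[-1,0,0],[-1,0,0],[-1,0,0],[-1,0,0],[-1,0,0],[-1,0,0],[-1,0,0],[-1,0,0],[-1,0,0],[0,0,0]],"dr":[[0,0,0.287],[0,0,0.287],[0,0,0.287],[0,0,0.287],[0,0,0.287],[0,0,0.287],[0,0,0.287],[0,0,0.287],[0,0,0.287],[0,0,0]],"jaw":[80,80,80,80,80,80,80,80,80,80]}'
python3 -m jog '{"delta_pos":[[-0.4,-0.97,0],[-0.4,-0.97,0],[-0.4,-0.97,0],[-0.4,-0.97,0],[-0.4,-0.97,0],[-0.4,-0.97,0],[-0.4,-0.97,0],[0,0,0],[0,0,0],[0,0,0]],"dr":[[0,0,0],[0,0,0],[0,0,0],[0,0,0],[0,0,0],[0,0,0],[0,0,0],[0,0,0],[0,0,0],[0,0,0]],"jaw":[80,80,80,80,80,80,80,80,80,80]}'
cat >> h.py <<'E'
def wcam():
    c=robot.camera_info("wrist"); s=robot.read_state(); M=np.array(c["mount"]); T=np.eye(4); T[:3,:3]=s["tcp_rot"]; T[:3,3]=s["ee_pos"]
    return np.array(c["camera_matrix"]),T@M
def wrays(K):
    v,u=np.mgrid[:420,:560]; a=(u-K[0,2])/K[0,0]; b=(v-K[1,2])/K[1,1]; r=np.hypot(a,b)+1e-9
    return np.stack([np.sin(r)*a/r,np.sin(r)*b/r,np.cos(r)],-1)
def wsnap(name):
    K,T=wcam(); im,d=snap("wrist",name); r=wrays(K)
    np.save(f"pics/{name}_T.npy",T)
    P=(r/r[...,2:]*d[...,None])@T[:3,:3].T+T[:3,3]; D=r@T[:3,:3].T
    return im,d,P,D,T[:3,3]
def plane(D,o,z): return o+D*((z-o[2])/D[...,2])[...,None]
E
python3 - <<'E'
from h import *
im,d,P,D,o=wsnap("w1"); np.savez("pics/w1.npz",P=P,D=D,o=o)
print(d.min(),d.max(),np.median(d))
E
```

```text
t: 3.43
ee_pos: [0.737, 0.0031, 0.3663]
tcp_rot: [[0.006, 1.0, -0.001], [1.0, -0.006, -0.006], [-0.006, -0.001, -1.0]]
ft_force: [0.5, -1.5, 0.1]
opening: 0.0799
gripper_force: 0.0
t: 4.27
ee_pos: [0.5688, -0.0581, 0.3665]
tcp_rot: [[-0.005, 1.0, 0.001], [1.0, 0.005, 0.001], [0.001, 0.001, -1.0]]
ft_force: [-0.3, 0.4, 0.2]
opening: 0.08
gripper_force: 0.0
0.0 1.8483022 0.39685974
```

View pics/w1.png

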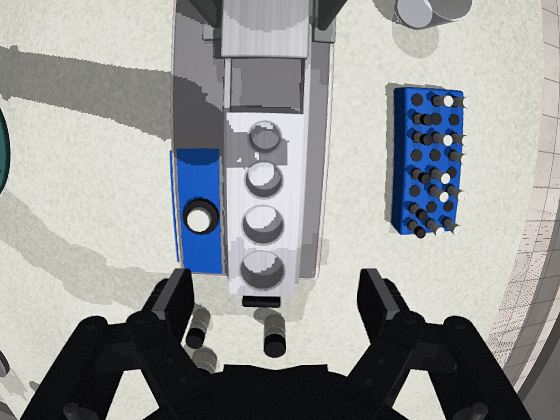

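The wrist view shows the four bores clearly at about (264,135), (263,180), (263,224) and (262,270). The tab is at (261,301) and the start button at (199,219).

Run:
```python
from h import *
f=np.load("pics/w1.npz"); P,D,o=f["P"],f["D"],f["o"]
Q=plane(D,o,.118); H=[]
t=(abs(P[...,2]-.118)<.006)&(abs(Q[...,0]-.556)<.06)&(Q[...,1]>-.25)&(Q[...,1]<.05)
print("traytop z",np.median(P[t][:,2]),cv2.minAreaRect(Q[t][:,:2].astype(np.float32)))
for (u,v),dia in zip(((264,135),(263,180),(263,224),(262,270)),(31,37,43,49)):
    c=Q[v,u][:2]
    for _ in range(4):
        near=(np.hypot(Q[...,0]-c[0],Q[...,1]-c[1])<dia/2000+.006)&(P[...,2]<.1155)&(P[...,2]>.03)
        q=Q[near]; (cc,rr)=cv2.minEnclosingCircle(q[:,:2].astype(np.float32)); c=(q[:,:2].min(0)+q[:,:2].max(0))/2
    print(dia,c.round(4),q[:,:2].mean(0).round(4),np.ptp(q[:,:2],0).round(4))
m=(abs(P[...,2]-.129)<.006)&(abs(P[...,0]-.55)<.05)&(P[...,1]<-.16)&(P[...,1]>-.24); print("tab",cv2.minAreaRect(P[m][:,:2].astype(np.float32)),np.median(P[m],0))
Q=plane(D,o,.095); print("start",Q[219,199])
d=np.load("pics/top0.npy");K,R,t=cam("top"); v,u=np.mgrid[:420,:560]
DD=np.stack([(u-K[0,2])/K[0,0],(v-K[1,2])/K[1,1],u*0+1],-1)@R; oo=-R.T@t; PP=oo+DD*d[...,None]; Q=plane(DD,oo,.118)
for (u,v),dia in zip(((292,231),(307,232),(324,233),(343,234)),(31,37,43,49)):
    c=Q[v,u][:2]
    for _ in range(4):
        near=(np.hypot(Q[...,0]-c[0],Q[...,1]-c[1])<dia/2000+.006)&(PP[...,2]<.112); q=Q[near]; c=q[:,:2].mean(0)
    print("top",dia,c.round(4))
```

```text
traytop z 0.1173371794834904 ((0.5551169514656067, -0.09066636115312576), (0.2122402787208557, 0.07552123069763184), 88.58412170410156)
31 [ 0.5578 -0.0077] [ 0.5574 -0.0091] [0.0332 0.0346]
37 [ 0.5579 -0.0522] [ 0.5565 -0.0519] [0.0422 0.0383]
43 [ 0.555  -0.1008] [ 0.5552 -0.1001] [0.0432 0.044 ]
49 [ 0.5544 -0.1557] [ 0.5535 -0.1547] [0.0504 0.049 ]
tab ((0.5525561571121216, -0.19410943984985352), (0.010022701695561409, 0.044040121138095856), 87.88521575927734) [ 0.55365611 -0.19245503  0.12771045]
start [ 0.48162306 -0.10321131  0.095     ]
top 31 [ 0.5586 -0.0073]
top 37 [ 0.5573 -0.0502]
top 43 [ 0.5557 -0.0989]
top 49 [ 0.5543 -0.1537]
```

```bash
python3 -m jog '{"delta_pos":[[-0.9,0,0],[-1,0,0],[-1,0,0],[-1,0,0],[-1,0,0.5],[-1,0,0.5],[-1,0,0.5],[-1,0,0.5],[-1,0,0.5],[-1,0,0.5]],"dr":[[0,0,0],[0,0,0],[0,0,0],[0,0,0],[0,0,0],[0,0,0],[0,0,0],[0,0,0],[0,0,0],[0,0,0]],"jaw":[80,80,80,80,80,80,80,80,80,80]}' >/dev/null
python3 -m jog '{"delta_pos":[[-0.4,0,0],[0,0,0],[0,0,0],[0,0,0],[0,0,0],[0,0,0],[0,0,0],[0,0,0],[0,0,0],[0,0,0]],"dr":[[0,0,0],[0,0,0],[0,0,0],[0,0,0],[0,0,0],[0,0,0],[0,0,0],[0,0,0],[0,0,0],[0,0,0]],"jaw":[80,80,80,80,80,80,80,80,80,80]}'
cat >> h.py <<'E'
def caps(P,D,o,z=.075,z0=0.05):
    Q=plane(D,o,z); m=(abs(P[...,2]-z)<.006)&(P[...,1]<-.2)&(P[...,0]<.68)&(P[...,0]>.36)
    n,l,st,c=cv2.connectedComponentsWithStats(m.astype(np.uint8))
    for i in range(1,n):
        if st[i,4]>60:
            q=Q[l==i][:,:2]; print("cap",c[i].round(),st[i,4],((q.min(0)+q.max(0))/2).round(4),q.mean(0).round(4),np.ptp(q,0).round(4))
E
python3 - <<'E'
from h import *
im,d,P,D,o=wsnap("w2"); caps(P,D,o)
E
```

```text
t: 5.98
ee_pos: [0.5693, -0.3162, 0.2915]
tcp_rot: [[-0.004, 1.0, 0.0], [1.0, 0.004, 0.0], [0.0, 0.0, -1.0]]
ft_force: [-0.1, -0.4, -0.2]
opening: 0.08
gripper_force: 0.0
cap [150. 185.] 606 [ 0.4487 -0.3071] [ 0.4489 -0.3073] [0.0281 0.0276]
cap [275. 194.] 1023 [ 0.5682 -0.3168] [ 0.5681 -0.3166] [0.033  0.0334]
cap [153. 272.] 856 [ 0.4406 -0.405 ] [ 0.4387 -0.4015] [0.0442 0.045 ]
```

View pics/w2.png

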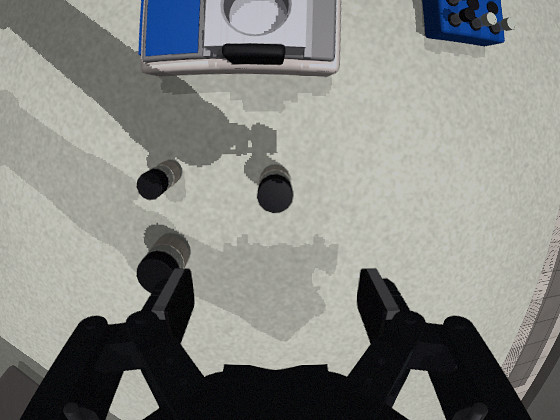

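Cap 34 sits within 1 mm of the tool axis, so I descend and grasp.

```bash
python3 -m jog '{"delta_pos":[[0,-0.04,0.8],[0,0,0.8],[0,0,0.8],[0,0,0.8],[0,0,0.8],[0,0,0.8],[0,0,0.8],[0,0,0.8],[0,0,0.8],[0,0,0]],"dr":[[0,0,0],[0,0,0],[0,0,0],[0,0,0],[0,0,0],[0,0,0],[0,0,0],[0,0,0],[0,0,0],[0,0,0]],"jaw":[70,70,70,70,70,70,70,70,70,70]}' 30
python3 -m jog '{"delta_pos":[[0,0,0],[0,0,0],[0,0,0],[0,0,0],[0,0,0],[0,0,0],[0,0,0],[0,0,0],[0,0,0],[0,0,0]],"dr":[[0,0,0],[0,0,0],[0,0,0],[0,0,0],[0,0,0],[0,0,0],[0,0,0],[0,0,0],[0,0,0],[0,0,0]],"jaw":[25,25,25,25,25,25,25,25,25,25]}' 30
python3 -m jog '{"delta_pos":[[0,0,-0.6],[0,0,-0.6],[0,0,-0.6],[0,0,-0.6],[0,0,-0.6],[0,0,-0.6],[0,0,-0.6],[0,0,-0.6],[0,0,-0.6],[0,0,-0.6]],"dr":[[0,0,0],[0,0,0],[0,0,0],[0,0,0],[0,0,0],[0,0,0],[0,0,0],[0,0,0],[0,0,0],[0,0,0]],"jaw":[25,25,25,25,25,25,25,25,25,25]}'
python3 -m jog '{"delta_pos":[[1,0,0],[1,0,0],[1,0,0],[1,0,0],[1,0,0],[1,0,0],[1,0,0],[1,0,0],[1,0,0],[1,0,0]],"dr":[[0,0,0],[0,0,0],[0,0,0],[0,0,0],[0,0,0],[0,0,0],[0,0,0],[0,0,0],[0,0,0],[0,0,0]],"jaw":[25,25,25,25,25,25,25,25,25,25]}'
python3 -m jog '{"delta_pos":[[0.6,-0.44,0],[0,0,0],[0,0,0],[0,0,0],[0,0,0],[0,0,0],[0,0,0],[0,0,0],[0,0,0],[0,0,0]],"dr":[[0,0,0],[0,0,0],[0,0,0],[0,0,0],[0,0,0],[0,0,0],[0,0,0],[0,0,0],[0,0,0],[0,0,0]],"jaw":[25,25,25,25,25,25,25,25,25,25]}'
python3 - <<'E'
from h import *
wsnap("w3")
E
```

```text
t: 6.87
ee_pos: [0.5664, -0.3151, 0.1077]
tcp_rot: [[-0.004, 1.0, -0.006], [1.0, 0.004, 0.003], [0.003, -0.006, -1.0]]
ft_force: [0.3, 0.2, -0.1]
opening: 0.0698
gripper_force: 0.0
t: 7.7
ee_pos: [0.569, -0.3172, 0.113]
tcp_rot: [[-0.004, 1.0, 0.002], [1.0, 0.004, -0.001], [-0.001, 0.002, -1.0]]
ft_force: [-1.8, 0.2, 6.9]
opening: 0.0335
gripper_force: 30.2
t: 8.53
ee_pos: [0.5679, -0.316, 0.2628]
tcp_rot: [[-0.004, 1.0, -0.0], [1.0, 0.004, 0.0], [0.0, -0.0, -1.0]]
ft_force: [0.2, 0.4, -0.8]
opening: 0.0335
gripper_force: 30.0
t: 9.37
ee_pos: [0.5668, -0.0651, 0.2621]
tcp_rot: [[-0.004, 1.0, -0.0], [1.0, 0.004, 0.0], [0.0, -0.0, -1.0]]
ft_force: [0.8, -0.1, -0.9]
opening: 0.0333
gripper_force: 30.0
t: 10.2
ee_pos: [0.5563, -0.0517, 0.2614]
tcp_rot: [[-0.003, 1.0, -0.0], [1.0, 0.003, -0.0], [-0.0, -0.0, -1.0]]
ft_force: [0.4, -0.4, -1.5]
opening: 0.0334
gripper_force: 30.1
```

View pics/w3.png

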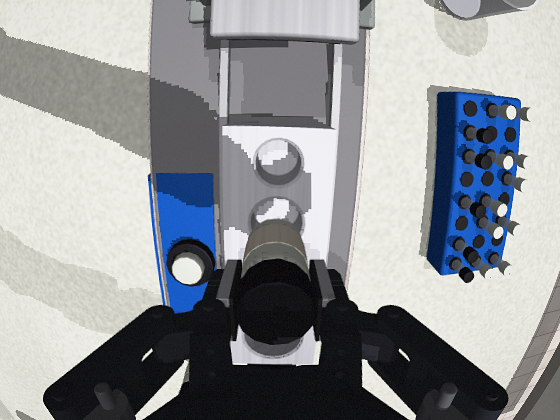

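The bottle is held upright with its cap centre at about (276,298), and hole34 is partly visible in front of it. Next I check the in-hand offset.

```bash
cat >> h.py <<'E'
def held(name,u,v,z):
    T=np.load(f"pics/{name}_T.npy"); K,_=wcam(); r=wrays(K)[v,u]; D=r@T[:3,:3].T; o=T[:3,3]; return plane(D[None],o,z)[0]
E
python3 - <<'E'
from h import *
d=np.load("pics/w3.npy"); T=np.load("pics/w3_T.npy"); K,_=wcam(); r=wrays(K); P=(r/r[...,2:]*d[...,None])@T[:3,:3].T+T[:3,3]
m=(abs(P[...,2]-.2234)<.005)&(abs(P[...,0]-.556)<.016)&(abs(P[...,1]+.052)<.03)
q=P[m]; print(m.sum(),np.median(q[:,2]),(q.min(0)+q.max(0))/2,np.ptp(q,axis=0)); print(held("w3",276,299,.2234))
Q=plane(r@T[:3,:3].T,T[:3,3],.118)
c=np.array([.558,-.0078])
for _ in range(4):
    n=(np.hypot(Q[...,0]-c[0],Q[...,1]-c[1])<.0215)&(P[...,2]<.1155)&(P[...,2]>.03); q=Q[n]; c=q[:,:2].mean(0)
print("h28",c,(q.min(0)+q.max(0))/2,np.ptp(q,axis=0))
E
```

```text
4426 0.2227338149664725 [ 0.55600397 -0.05240639  0.22300988] [0.03198966 0.03462731 0.00920203]
[ 0.55544344 -0.04356564  0.2234    ]
h28 [ 0.55695228 -0.00865116] [ 0.5566233  -0.01054898  0.118     ] [0.03124128 0.03465725 0.        ]
```

```bash
python3 -m jog '{"delta_pos":[[0.02,0.04,0.3],[0,0,0.3],[0,0,0.3],[0,0,0.25],[0,0,0.2],[0,0,0.2],[0,0,0.2],[0,0,0.2],[0,0,0],[0,0,0]],"dr":[[0,0,0],[0,0,0],[0,0,0],[0,0,0],[0,0,0],[0,0,0],[0,0,0],[0,0,0],[0,0,0],[0,0,0]],"jaw":[25,25,25,25,25,25,25,25,25,25]}'
python3 -m jog '{"delta_pos":[[0,0,0.15],[0,0,0.15],[0,0,0.15],[0,0,0.1],[0,0,0],[0,0,0],[0,0,0],[0,0,0],[0,0,0],[0,0,0]],"dr":[[0,0,0],[0,0,0],[0,0,0],[0,0,0],[0,0,0],[0,0,0],[0,0,0],[0,0,0],[0,0,0],[0,0,0]],"jaw":[25,25,25,25,25,25,25,25,25,25]}'
```

```text
t: 11.08
ee_pos: [0.5572, -0.051, 0.2124]
tcp_rot: [[-0.004, 1.0, -0.001], [1.0, 0.004, 0.0], [0.0, -0.001, -1.0]]
ft_force: [0.6, 0.3, -0.8]
opening: 0.0336
gripper_force: 30.1
t: 11.92
ee_pos: [0.5573, -0.051, 0.199]
tcp_rot: [[-0.004, 1.0, 0.0], [1.0, 0.004, -0.0], [-0.0, 0.0, -1.0]]
ft_force: [0.2, 0.5, -2.0]
opening: 0.0333
gripper_force: 30.1
```

```bash
python3 -m jog '{"delta_pos":[[0,0,0],[0,0,0],[0,0,0],[0,0,0],[0,0,0],[0,0,-0.5],[0,0,-0.9],[0,0,-0.9],[0,0,-0.9],[0,0,-0.9]],"dr":[[0,0,0],[0,0,0],[0,0,0],[0,0,0],[0,0,0],[0,0,0],[0,0,0],[0,0,0],[0,0,0],[0,0,0]],"jaw":[70,70,70,70,70,70,70,70,70,70]}'
python3 -m jog '{"delta_pos":[[-1,0,0],[-1,-0.5,0],[-1,-0.5,0],[-1,-0.5,0],[-1,-0.5,0],[-1,-0.5,0],[-1,-0.5,0],[-1,-0.5,0],[-1,-0.5,0],[-1,-0.4,0]],"dr":[[0,0,0],[0,0,0],[0,0,0],[0,0,0],[0,0,0],[0,0,0],[0,0,0],[0,0,0],[0,0,0],[0,0,0]],"jaw":[70,70,70,70,70,70,70,70,70,70]}'
python3 -m jog '{"delta_pos":[[-0.2,0,0],[0,0,0],[0,0,0],[0,0,0],[0,0,0],[0,0,0],[0,0,0],[0,0,0],[0,0,0],[0,0,0]],"dr":[[0,0,0],[0,0,0],[0,0,0],[0,0,0],[0,0,0],[0,0,0],[0,0,0],[0,0,0],[0,0,0],[0,0,0]],"jaw":[70,70,70,70,70,70,70,70,70,70]}'
python3 - <<'E'
from h import *
im,d,P,D,o=wsnap("w4"); caps(P,D,o); caps(P,D,o,.159)
E
```

```text
t: 12.75
ee_pos: [0.557, -0.051, 0.3024]
tcp_rot: [[-0.004, 1.0, -0.0], [1.0, 0.004, -0.0], [-0.0, -0.0, -1.0]]
ft_force: [0.9, -0.3, 0.4]
opening: 0.0702
gripper_force: 0.0
t: 13.58
ee_pos: [0.4469, -0.3025, 0.3015]
tcp_rot: [[-0.003, 1.0, -0.0], [1.0, 0.003, 0.0], [0.0, -0.0, -1.0]]
ft_force: [-0.1, -0.1, -0.3]
opening: 0.0696
gripper_force: 0.0
t: 14.42
ee_pos: [0.4484, -0.3062, 0.3014]
tcp_rot: [[-0.004, 1.0, 0.0], [1.0, 0.004, 0.0], [0.0, 0.0, -1.0]]
ft_force: [-0.1, -0.4, -0.0]
opening: 0.0701
gripper_force: 0.0
cap [275. 192.] 657 [ 0.4473 -0.3067] [ 0.4475 -0.3067] [0.0265 0.0284]
cap [268. 282.] 1281 [ 0.4397 -0.4063] [ 0.44   -0.4057] [0.0438 0.0477]
```

View pics/w4.png

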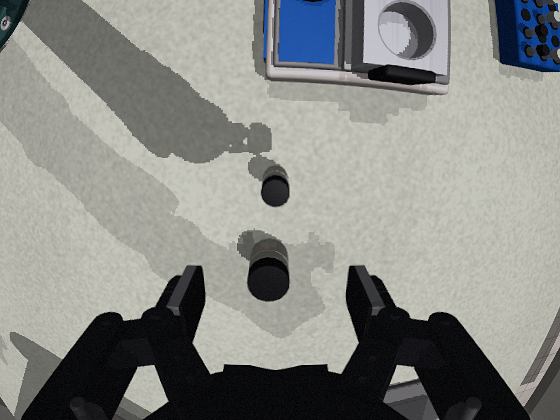

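Bottle 28 is at (275,190), on axis. I grasp it, lift it 190 mm to clear the standing bottle 34, and carry it over hole28.

```bash
python3 -m jog '{"delta_pos":[[-0.02,-0.04,0.84],[0,0,0.84],[0,0,0.84],[0,0,0.84],[0,0,0.84],[0,0,0.84],[0,0,0.84],[0,0,0.84],[0,0,0.84],[0,0,0]],"dr":[[0,0,0],[0,0,0],[0,0,0],[0,0,0],[0,0,0],[0,0,0],[0,0,0],[0,0,0],[0,0,0],[0,0,0]],"jaw":[70,70,70,70,70,70,70,70,70,70]}' 30
python3 -m jog '{"delta_pos":[[0,0,0],[0,0,0],[0,0,0],[0,0,0],[0,0,0],[0,0,0],[0,0,0],[0,0,0],[0,0,0],[0,0,0]],"dr":[[0,0,0],[0,0,0],[0,0,0],[0,0,0],[0,0,0],[0,0,0],[0,0,0],[0,0,0],[0,0,0],[0,0,0]],"jaw":[20,20,20,20,20,20,20,20,20,20]}' 30
python3 -m jog '{"delta_pos":[[0,0,-0.76],[0,0,-0.76],[0,0,-0.76],[0,0,-0.76],[0,0,-0.76],[0,0,-0.76],[0,0,-0.76],[0,0,-0.76],[0,0,-0.76],[0,0,-0.76]],"dr":[[0,0,0],[0,0,0],[0,0,0],[0,0,0],[0,0,0],[0,0,0],[0,0,0],[0,0,0],[0,0,0],[0,0,0]],"jaw":[20,20,20,20,20,20,20,20,20,20]}'
python3 -m jog '{"delta_pos":[[1,0.44,0],[1,0.44,0],[1,0.44,0],[1,0.44,0],[1,0.44,0],[1,0.44,0],[1,0.44,0],[1,0.44,0],[1,0.44,0],[1,0.44,0]],"dr":[[0,0,0],[0,0,0],[0,0,0],[0,0,0],[0,0,0],[0,0,0],[0,0,0],[0,0,0],[0,0,0],[0,0,0]],"jaw":[20,20,20,20,20,20,20,20,20,20]}'
python3 -m jog '{"delta_pos":[[0.95,0,0],[0.95,0,0],[0,0,0],[0,0,0],[0,0,0],[0,0,0],[0,0,0],[0,0,0],[0,0,0],[0,0,0]],"dr":[[0,0,0],[0,0,0],[0,0,0],[0,0,0],[0,0,0],[0,0,0],[0,0,0],[0,0,0],[0,0,0],[0,0,0]],"jaw":[20,20,20,20,20,20,20,20,20,20]}'
cat >> h.py <<'E'
def heldcap(name,rad):
    im,d,P,D,o=wsnap(name); e=np.array(robot.read_state()["ee_pos"]); z=e[2]-.038
    m=(abs(P[...,2]-z)<.006)&(abs(P[...,0]-e[0])<rad-.001)&(abs(P[...,1]-e[1])<rad+.008); q=P[m]; q=q[abs(q[:,2]-np.median(q[:,2]))<.003]
    print("held cap",len(q),np.median(q[:,2]),(q.min(0)+q.max(0))/2,np.ptp(q,axis=0),"tcp",e); return P,D,o
E
python3 -c "
from h import *
heldcap('w5',.014)"
```

```text
t: 15.3
ee_pos: [0.4459, -0.3059, 0.1094]
tcp_rot: [[-0.004, 1.0, -0.005], [1.0, 0.004, 0.003], [0.003, -0.005, -1.0]]
ft_force: [-0.5, -0.1, 0.5]
opening: 0.0699
gripper_force: 0.0
t: 16.13
ee_pos: [0.448, -0.3075, 0.1138]
tcp_rot: [[-0.004, 1.0, 0.002], [1.0, 0.004, -0.001], [-0.001, 0.002, -1.0]]
ft_force: [0.3, 0.4, 6.8]
opening: 0.0272
gripper_force: 29.6
t: 16.97
ee_pos: [0.4469, -0.3065, 0.3036]
tcp_rot: [[-0.004, 1.0, 0.0], [1.0, 0.004, 0.0], [0.0, 0.0, -1.0]]
ft_force: [0.2, -0.4, -0.8]
opening: 0.0272
gripper_force: 29.7
t: 17.8
ee_pos: [0.5562, -0.055, 0.3027]
tcp_rot: [[-0.004, 1.0, 0.0], [1.0, 0.004, 0.0], [0.0, 0.0, -1.0]]
ft_force: [1.1, -0.2, -0.4]
opening: 0.027
gripper_force: 29.7
t: 18.63
ee_pos: [0.5561, -0.0095, 0.3025]
tcp_rot: [[-0.003, 1.0, 0.0], [1.0, 0.003, -0.0], [-0.0, 0.0, -1.0]]
ft_force: [-0.4, 0.2, -0.7]
opening: 0.0274
gripper_force: 29.7
held cap 2838 0.26297596222104613 [ 0.5560717  -0.00965859  0.26294935] [0.02588714 0.02802139 0.00596771] tcp [ 0.55610164 -0.00936079  0.30243549]
```

Run:
```python
from h import *
for n,P in(("w1",np.load("pics/w1.npz")["P"]),("top",cloud("top",np.load("pics/top0.npy"))),("scene",cloud("scene",np.load("pics/scene0.npy")))):
  for a,b in((.15,.2),(.2,.24),(.24,.262),(.262,.29)):
    m=(P[...,2]>a)&(P[...,2]<b)&(abs(P[...,0]-.556)<.08)&(P[...,1]>.02)&(P[...,1]<.3)
    if m.sum()>5: print(n,a,b,m.sum(),np.percentile(P[m][:,1],[0,2,10]).round(3),np.percentile(P[m][:,0],[1,99]).round(3))
```

```text
w1 0.15 0.2 5465 [0.059 0.06  0.064] [0.504 0.617]
top 0.15 0.2 694 [0.062 0.064 0.07 ] [0.528 0.616]
top 0.2 0.24 237 [0.105 0.109 0.119] [0.496 0.62 ]
top 0.24 0.262 1194 [0.103 0.108 0.117] [0.501 0.623]
top 0.262 0.29 64 [0.135 0.136 0.138] [0.498 0.57 ]
scene 0.15 0.2 977 [0.059 0.062 0.066] [0.506 0.627]
scene 0.2 0.24 522 [0.102 0.104 0.109] [0.505 0.629]
scene 0.24 0.262 1004 [0.1   0.105 0.112] [0.502 0.626]
scene 0.262 0.29 98 [0.133 0.135 0.138] [0.503 0.573]
```

```bash
python3 -m jog '{"delta_pos":[[0.03,0.08,0.4],[0,0,0.4],[0,0,0.4],[0,0,0.4],[0,0,0.3],[0,0,0.3],[0,0,0.2],[0,0,0.2],[0,0,0],[0,0,0]],"dr":[[0,0,0],[0,0,0],[0,0,0],[0,0,0],[0,0,0],[0,0,0],[0,0,0],[0,0,0],[0,0,0],[0,0,0]],"jaw":[20,20,20,20,20,20,20,20,20,20]}'
python3 -m jog '{"delta_pos":[[0,0,0.2],[0,0,0.2],[0,0,0.2],[0,0,0.2],[0,0,0.2],[0,0,0],[0,0,0],[0,0,0],[0,0,0],[0,0,0]],"dr":[[0,0,0],[0,0,0],[0,0,0],[0,0,0],[0,0,0],[0,0,0],[0,0,0],[0,0,0],[0,0,0],[0,0,0]],"jaw":[20,20,20,20,20,20,20,20,20,20]}'
```

```text
t: 19.52
ee_pos: [0.5582, -0.0083, 0.2373]
tcp_rot: [[-0.004, 1.0, -0.0], [1.0, 0.004, -0.0], [-0.0, -0.0, -1.0]]
ft_force: [0.2, -0.5, -0.5]
opening: 0.0272
gripper_force: 29.7
t: 20.35
ee_pos: [0.5583, -0.0083, 0.2127]
tcp_rot: [[-0.004, 1.0, 0.001], [1.0, 0.004, 0.0], [0.0, 0.001, -1.0]]
ft_force: [-0.8, -0.5, -0.6]
opening: 0.0273
gripper_force: 29.7
```

```bash
python3 -m jog '{"delta_pos":[[0,0,0.15],[0,0,0.15],[0,0,0.15],[0,0,0.05],[0,0,0],[0,0,0],[0,0,0],[0,0,0],[0,0,0],[0,0,0]],"dr":[[0,0,0],[0,0,0],[0,0,0],[0,0,0],[0,0,0],[0,0,0],[0,0,0],[0,0,0],[0,0,0],[0,0,0]],"jaw":[20,20,20,20,20,20,20,20,20,20]}'
python3 -m jog '{"delta_pos":[[0,0,0],[0,0,0],[0,0,0],[0,0,0],[0,0,0],[0,0,-0.5],[0,0,-0.9],[0,0,-0.9],[0,0,-0.9],[0,0,-0.9]],"dr":[[0,0,0],[0,0,0],[0,0,0],[0,0,0],[0,0,0],[0,0,0],[0,0,0],[0,0,0],[0,0,0],[0,0,0]],"jaw":[60,60,60,60,60,60,60,60,60,60]}'
python3 -m jog '{"delta_pos":[[-1,0,0],[-1,-0.3,0],[-1,-0.3,0],[-1,-0.3,0],[-1,-0.3,0],[-1,-0.3,0],[-1,-0.3,0],[-1,-0.3,0],[-1,-0.3,0],[-1,-0.3,0]],"dr":[[0,0,0],[0,0,0],[0,0,0],[0,0,0],[0,0,0],[0,0,0],[0,0,0],[0,0,0],[0,0,0],[0,0,0]],"jaw":[80,80,80,80,80,80,80,80,80,80]}'
python3 -m jog '{"delta_pos":[[-1,-0.3,0],[-1,-0.3,0],[-1,-0.3,0],[-1,-0.3,0],[-1,-0.3,0],[-0.92,-0.54,0],[0,0,0],[0,0,0],[0,0,0],[0,0,0]],"dr":[[0,0,0],[0,0,0],[0,0,0],[0,0,0],[0,0,0],[0,0,0],[0,0,0],[0,0,0],[0,0,0],[0,0,0]],"jaw":[80,80,80,80,80,80,80,80,80,80]}'
python3 - <<'E'
from h import *
im,d,P,D,o=wsnap("w6"); caps(P,D,o)
im,d=snap("scene","s2"); im=cv2.cvtColor(im,cv2.COLOR_RGB2BGR); cv2.imwrite("pics/s2c.png",cv2.resize(im[120:320,90:360],None,fx=2.6,fy=2.6,interpolation=cv2.INTER_CUBIC))
E
```

```text
t: 21.18
ee_pos: [0.5582, -0.0082, 0.2]
tcp_rot: [[-0.004, 1.0, 0.0], [1.0, 0.004, 0.0], [0.0, 0.0, -1.0]]
ft_force: [0.7, -0.4, -1.1]
opening: 0.0274
gripper_force: 29.7
t: 22.02
ee_pos: [0.5579, -0.0083, 0.3033]
tcp_rot: [[-0.004, 1.0, -0.0], [1.0, 0.004, -0.0], [-0.0, -0.0, -1.0]]
ft_force: [0.3, 0.8, 0.1]
opening: 0.0599
gripper_force: 0.0
t: 22.85
ee_pos: [0.491, -0.2596, 0.3024]
tcp_rot: [[-0.004, 1.0, 0.0], [1.0, 0.004, 0.0], [0.0, 0.0, -1.0]]
ft_force: [-0.2, -0.7, -0.7]
opening: 0.08
gripper_force: 0.0
t: 23.68
ee_pos: [0.442, -0.4053, 0.3021]
tcp_rot: [[-0.006, 1.0, 0.0], [1.0, 0.006, 0.001], [0.001, 0.0, -1.0]]
ft_force: [0.8, 1.0, 0.1]
opening: 0.0797
gripper_force: 0.0
cap [274. 193.] 1754 [ 0.4404 -0.4069] [ 0.4403 -0.4066] [0.0447 0.0463]
cap [415. 405.] 324 [ 0.6628 -0.7542] [ 0.6651 -0.7501] [0.0305 0.0749]
```

View pics/s2c.png

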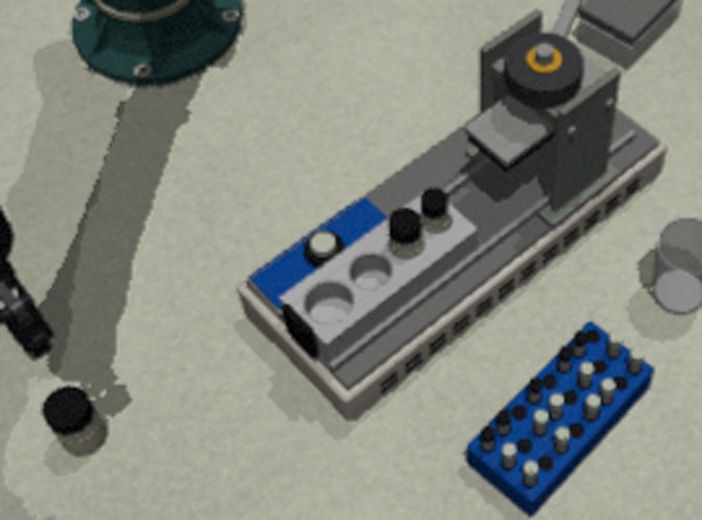

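Bottles 34 and 28 stand seated in their bores, and bottle 46 is still on the bench. I pick up 46.

```bash
python3 -m jog '{"delta_pos":[[-0.05,-0.06,0.84],[0,0,0.84],[0,0,0.84],[0,0,0.84],[0,0,0.84],[0,0,0.84],[0,0,0.84],[0,0,0.84],[0,0,0.84],[0,0,0]],"dr":[[0,0,0],[0,0,0],[0,0,0],[0,0,0],[0,0,0],[0,0,0],[0,0,0],[0,0,0],[0,0,0],[0,0,0]],"jaw":[80,80,80,80,80,80,80,80,80,80]}' 35
python3 -m jog '{"delta_pos":[[0,0,0],[0,0,0],[0,0,0],[0,0,0],[0,0,0],[0,0,0],[0,0,0],[0,0,0],[0,0,0],[0,0,0]],"dr":[[0,0,0],[0,0,0],[0,0,0],[0,0,0],[0,0,0],[0,0,0],[0,0,0],[0,0,0],[0,0,0],[0,0,0]],"jaw":[38,38,38,38,38,38,38,38,38,38]}' 35
python3 -m jog '{"delta_pos":[[0,0,-0.66],[0,0,-0.66],[0,0,-0.66],[0,0,-0.66],[0,0,-0.66],[0,0,-0.66],[0,0,-0.66],[0,0,-0.66],[0,0,-0.66],[0,0,-0.66]],"dr":[[0,0,0],[0,0,0],[0,0,0],[0,0,0],[0,0,0],[0,0,0],[0,0,0],[0,0,0],[0,0,0],[0,0,0]],"jaw":[38,38,38,38,38,38,38,38,38,38]}'
python3 -m jog '{"delta_pos":[[1,0.46,0],[1,0.46,0],[1,0.46,0],[1,0.46,0],[1,0.46,0],[1,0.46,0],[1,0.46,0],[1,0.46,0],[1,0.46,0],[1,0.46,0]],"dr":[[0,0,0],[0,0,0],[0,0,0],[0,0,0],[0,0,0],[0,0,0],[0,0,0],[0,0,0],[0,0,0],[0,0,0]],"jaw":[38,38,38,38,38,38,38,38,38,38]}'
python3 -m jog '{"delta_pos":[[0.08,0,0],[0,0,0],[0,0,0],[0,0,0],[0,0,0],[0,0,0],[0,0,0],[0,0,0],[0,0,0],[0,0,0]],"dr":[[0,0,0],[0,0,0],[0,0,0],[0,0,0],[0,0,0],[0,0,0],[0,0,0],[0,0,0],[0,0,0],[0,0,0]],"jaw":[38,38,38,38,38,38,38,38,38,38]}'
python3 -c "
from h import *
heldcap('w7',.023)"
```

```text
t: 24.62
ee_pos: [0.4391, -0.4052, 0.11]
tcp_rot: [[-0.006, 1.0, -0.004], [1.0, 0.006, 0.005], [0.005, -0.004, -1.0]]
ft_force: [0.6, 0.8, -0.1]
opening: 0.08
gripper_force: 0.0
t: 25.45
ee_pos: [0.4406, -0.4085, 0.1149]
tcp_rot: [[-0.004, 1.0, 0.002], [1.0, 0.004, -0.001], [-0.001, 0.002, -1.0]]
ft_force: [0.6, 1.8, 6.7]
opening: 0.0453
gripper_force: 36.2
t: 26.28
ee_pos: [0.4391, -0.4074, 0.2791]
tcp_rot: [[-0.004, 1.0, -0.001], [1.0, 0.004, 0.001], [0.001, -0.001, -1.0]]
ft_force: [-0.0, -0.5, -1.7]
opening: 0.0453
gripper_force: 36.4
t: 27.12
ee_pos: [0.5534, -0.156, 0.2783]
tcp_rot: [[-0.004, 1.0, -0.001], [1.0, 0.004, 0.0], [0.0, -0.001, -1.0]]
ft_force: [0.1, -0.0, -1.7]
opening: 0.0449
gripper_force: 36.6
t: 27.95
ee_pos: [0.5537, -0.1556, 0.2784]
tcp_rot: [[-0.004, 1.0, 0.0], [1.0, 0.004, -0.0], [-0.0, 0.0, -1.0]]
ft_force: [1.1, -0.2, -1.9]
opening: 0.0452
gripper_force: 36.6
held cap 7619 0.23789606849969455 [ 0.55369253 -0.15489469  0.23789596] [0.04399507 0.04674787 0.00597691] tcp [ 0.55369353 -0.15554143  0.27840401]
```

```bash
python3 -m jog '{"delta_pos":[[0.01,0.02,0.4],[0,0,0.4],[0,0,0.4],[0,0,0.3],[0,0,0.3],[0,0,0.2],[0,0,0.2],[0,0,0.2],[0,0,0],[0,0,0]],"dr":[[0,0,0],[0,0,0],[0,0,0],[0,0,0],[0,0,0],[0,0,0],[0,0,0],[0,0,0],[0,0,0],[0,0,0]],"jaw":[38,38,38,38,38,38,38,38,38,38]}'
python3 -m jog '{"delta_pos":[[0,0,0.15],[0,0,0.15],[0,0,0.15],[0,0,0.15],[0,0,0.1],[0,0,0],[0,0,0],[0,0,0],[0,0,0],[0,0,0]],"dr":[[0,0,0],[0,0,0],[0,0,0],[0,0,0],[0,0,0],[0,0,0],[0,0,0],[0,0,0],[0,0,0],[0,0,0]],"jaw":[38,38,38,38,38,38,38,38,38,38]}'
```

```text
t: 28.83
ee_pos: [0.5542, -0.1553, 0.2183]
tcp_rot: [[-0.004, 1.0, -0.0], [1.0, 0.004, 0.0], [0.0, -0.0, -1.0]]
ft_force: [-0.8, 0.4, -1.9]
opening: 0.0448
gripper_force: 36.6
t: 29.67
ee_pos: [0.5543, -0.1552, 0.2011]
tcp_rot: [[-0.004, 1.0, 0.0], [1.0, 0.004, 0.0], [0.0, 0.0, -1.0]]
ft_force: [0.3, 0.6, -1.7]
opening: 0.0454
gripper_force: 36.6
```

Bottle 46 is in. I release it, retreat beyond the tab, close the fingers and tilt the tool 30° so the body and camera stay clear of the crossbeam while pushing.

```bash
python3 -m jog '{"delta_pos":[[0,0,0],[0,0,0],[0,0,0],[0,0,0],[0,0,0],[0,0,-0.5],[0,0,-0.9],[0,0,-0.9],[0,0,-0.9],[0,0,-0.9]],"dr":[[0,0,0],[0,0,0],[0,0,0],[0,0,0],[0,0,0],[0,0,0],[0,0,0],[0,0,0],[0,0,0],[0,0,0]],"jaw":[75,75,75,75,75,75,75,75,75,75]}'
python3 -m jog '{"delta_pos":[[-1,0,0],[-1,0,0],[-1,0,0],[-1,0,0],[-0.7,0,0],[0,0,0],[0,0,0],[0,0,0],[0,0,0],[0,0,0]],"dr":[[0,0,0],[0,0,0],[0,0,0],[0,0,0],[0,0,0],[0,0.9,0],[0,0.9,0],[0,0.9,0],[0,0.9,0],[0,0.76,0]],"jaw":[70,60,40,20,0,0,0,0,0,0]}'
python3 -m jog '{"delta_pos":[[0,0,0],[0,0,0],[0,0,0],[0,0,0],[0,0,0],[0,0,0],[0,0,0],[0,0,0],[0,0,0],[0,0,0]],"dr":[[0,0,0],[0,0,0],[0,0,0],[0,0,0],[0,0,0],[0,0,0],[0,0,0],[0,0,0],[0,0,0],[0,0,0]],"jaw":[0,0,0,0,0,0,0,0,0,0]}'
python3 - <<'E'
from h import *
im,d=snap("scene","s3"); im=cv2.cvtColor(im,cv2.COLOR_RGB2BGR); cv2.imwrite("pics/s3c.png",cv2.resize(im[60:320,60:360],None,fx=2.2,fy=2.2,interpolation=cv2.INTER_CUBIC))
s=robot.read_state(); R=np.array(s["tcp_rot"]); p=np.array(s["ee_pos"]); print(R.round(3),"tip",p+.073*R[:,2],"d to start (tool/25mm)",R.T@(np.array([.5535,-.23,.100])-p-.073*R[:,2])/.025, "push dir",R.T@np.array([.0279,.9996,0]),s["q"])
E
```

```text
t: 30.5
ee_pos: [0.554, -0.1554, 0.3053]
tcp_rot: [[-0.003, 1.0, 0.0], [1.0, 0.003, -0.0], [-0.0, 0.0, -1.0]]
ft_force: [0.5, -0.3, -0.1]
opening: 0.0749
gripper_force: 0.0
t: 31.33
ee_pos: [0.5544, -0.2741, 0.3049]
tcp_rot: [[-0.003, 1.0, 0.0], [0.865, 0.003, 0.503], [0.503, 0.002, -0.865]]
ft_force: [0.3, -0.9, -0.1]
opening: 0.0003
gripper_force: 0.0
t: 32.17
ee_pos: [0.5547, -0.2727, 0.3034]
tcp_rot: [[-0.003, 1.0, -0.002], [0.866, 0.004, 0.5], [0.5, 0.0, -0.866]]
ft_force: [-0.0, 0.1, -0.1]
opening: -0.0002
gripper_force: 0.0
[[-0.003  1.    -0.002]
 [ 0.866  0.004  0.5  ]
 [ 0.5    0.    -0.866]] tip [ 0.55450547 -0.23626535  0.24017223] d to start (tool/25mm) [-2.58372366 -0.03925624  4.9824155 ] push dir [0.86583532 0.03174702 0.49929941] [ 0.31816524  0.58848115  0.34348027  1.75577224 -0.63618475  1.25017849
  0.9799715 ]
```

View pics/s3c.png

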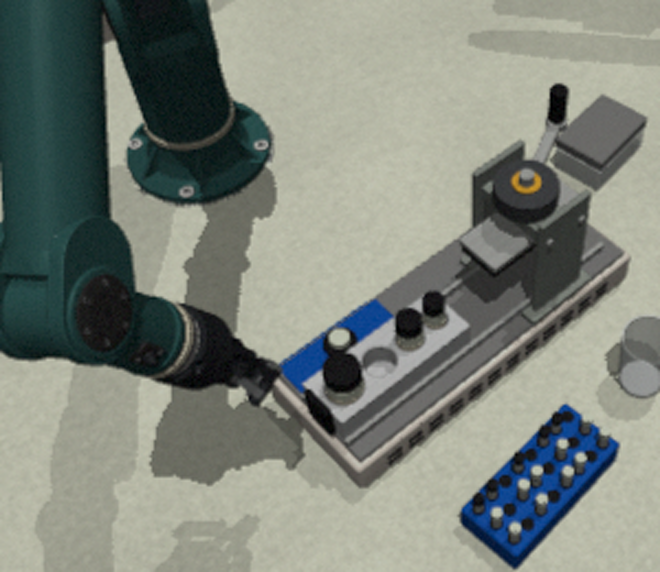

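```bash
python3 -m jog '{"delta_pos":[[-0.37,0,0.71],[-0.37,0,0.71],[-0.37,0,0.71],[-0.37,0,0.71],[-0.37,-0.02,0.71],[-0.37,-0.02,0.71],[-0.37,0,0.71],[0,0,0],[0,0,0],[0,0,0]],"dr":[[0,0,0],[0,0,0],[0,0,0],[0,0,0],[0,0,0],[0,0,0],[0,0,0],[0,0,0],[0,0,0],[0,0,0]],"jaw":[0,0,0,0,0,0,0,0,0,0]}'
python3 -m jog '{"delta_pos":[[0.433,0.016,0.25],[0.433,0.016,0.25],[0.433,0.016,0.25],[0.433,0.016,0.25],[0.433,0.016,0.25],[0.433,0.016,0.25],[0.433,0.016,0.25],[0.433,0.016,0.25],[0.433,0.016,0.25],[0.433,0.016,0.25]],"dr":[[0,0,0],[0,0,0],[0,0,0],[0,0,0],[0,0,0],[0,0,0],[0,0,0],[0,0,0],[0,0,0],[0,0,0]],"jaw":[0,0,0,0,0,0,0,0,0,0]}'
python3 -m jog '{"delta_pos":[[0.433,0.016,0.25],[0.433,0.016,0.25],[0.433,0.016,0.25],[0.433,0.016,0.25],[0.433,0.016,0.25],[0.433,0.016,0.25],[0.433,0.016,0.25],[0.433,0.016,0.25],[0,0,0],[0,0,0]],"dr":[[0,0,0],[0,0,0],[0,0,0],[0,0,0],[0,0,0],[0,0,0],[0,0,0],[0,0,0],[0,0,0],[0,0,0]],"jaw":[0,0,0,0,0,0,0,0,0,0]}'
python3 - <<'E'
from h import *
s=robot.read_state(); R=np.array(s["tcp_rot"]); p=np.array(s["ee_pos"]); print("tip",p+.073*R[:,2],s["ft_force"])
im,d=snap("scene","s4"); im=cv2.cvtColor(im,cv2.COLOR_RGB2BGR); cv2.imwrite("pics/s4c.png",cv2.resize(im[100:300,150:380],None,fx=2.8,fy=2.8,interpolation=cv2.INTER_CUBIC))
E
```

```text
t: 33.05
ee_pos: [0.5541, -0.2672, 0.1643]
tcp_rot: [[-0.004, 1.0, -0.001], [0.867, 0.004, 0.499], [0.499, 0.001, -0.867]]
ft_force: [-1.0, 0.3, 0.0]
opening: -0.0004
gripper_force: 0.0
t: 33.88
ee_pos: [0.5573, -0.1405, 0.1634]
tcp_rot: [[-0.003, 1.0, -0.002], [0.866, 0.004, 0.5], [0.5, 0.0, -0.866]]
ft_force: [0.5, -2.5, 2.4]
opening: 0.0003
gripper_force: 1.4
t: 34.72
ee_pos: [0.5587, -0.0392, 0.163]
tcp_rot: [[-0.005, 1.0, -0.006], [0.865, 0.008, 0.502], [0.502, -0.003, -0.865]]
ft_force: [0.5, 0.2, -0.2]
opening: 0.0001
gripper_force: 0.0
tip [ 0.55828255 -0.00259948  0.09989822] [ 0.47533067  0.19348216 -0.21521934]
```

View pics/s4c.png

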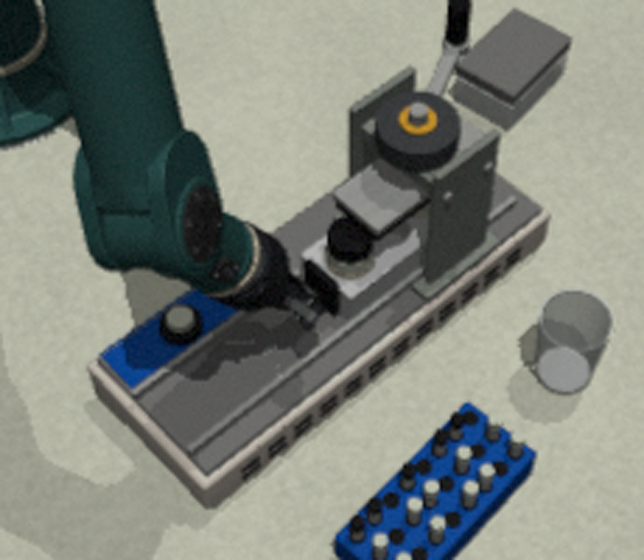

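```bash
python3 -m jog '{"delta_pos":[[0.173,0.006,0.1],[0.173,0.006,0.1],[0.173,0.006,0.1],[0.173,0.006,0.1],[0.087,0.003,0.05],[0,0,0],[0,0,0],[0,0,0],[0,0,0],[0,0,0]],"dr":[[0,0,0],[0,0,0],[0,0,0],[0,0,0],[0,0,0],[0,0,0],[0,0,0],[0,0,0],[0,0,0],[0,0,0]],"jaw":[0,0,0,0,0,0,0,0,0,0]}'
python3 -m jog '{"delta_pos":[[0.035,0,0.02],[0.035,0,0.02],[0.035,0,0.02],[0,0,0],[0,0,0],[0,0,0],[0,0,0],[0,0,0],[0,0,0],[0,0,0]],"dr":[[0,0,0],[0,0,0],[0,0,0],[0,0,0],[0,0,0],[0,0,0],[0,0,0],[0,0,0],[0,0,0],[0,0,0]],"jaw":[0,0,0,0,0,0,0,0,0,0]}'
python3 - <<'E'
from h import *
s=robot.read_state(); R=np.array(s["tcp_rot"]); p=np.array(s["ee_pos"]); print("tip",p+.073*R[:,2],s["ft_force"])
E
```

```text
t: 35.6
ee_pos: [0.5607, -0.0191, 0.1634]
tcp_rot: [[-0.004, 1.0, -0.002], [0.866, 0.004, 0.5], [0.5, 0.0, -0.866]]
ft_force: [-0.1, -0.0, -1.1]
opening: -0.0003
gripper_force: 0.0
t: 36.43
ee_pos: [0.5607, -0.0163, 0.1634]
tcp_rot: [[-0.003, 1.0, -0.002], [0.866, 0.004, 0.499], [0.499, 0.0, -0.866]]
ft_force: [0.6, -2.3, 1.0]
opening: -0.0002
gripper_force: 1.0
tip [0.56058432 0.02014224 0.10012727] [ 0.64946902 -2.28131319  0.98745095]
```

Only sliding friction so far, so I push on in small steps until the force shows the stop.

```bash
python3 -m jog '{"delta_pos":[[0.035,0,0.02],[0.035,0,0.02],[0.035,0,0.02],[0,0,0],[0,0,0],[0,0,0],[0,0,0],[0,0,0],[0,0,0],[0,0,0]],"dr":[[0,0,0],[0,0,0],[0,0,0],[0,0,0],[0,0,0],[0,0,0],[0,0,0],[0,0,0],[0,0,0],[0,0,0]],"jaw":[0,0,0,0,0,0,0,0,0,0]}'|sed -n 2,4p
python3 -m jog '{"delta_pos":[[0.035,0,0.02],[0.035,0,0.02],[0.035,0,0.02],[0,0,0],[0,0,0],[0,0,0],[0,0,0],[0,0,0],[0,0,0],[0,0,0]],"dr":[[0,0,0],[0,0,0],[0,0,0],[0,0,0],[0,0,0],[0,0,0],[0,0,0],[0,0,0],[0,0,0],[0,0,0]],"jaw":[0,0,0,0,0,0,0,0,0,0]}'|sed -n 2,4p
```

```text
ee_pos: [0.5607, -0.0133, 0.1634]
tcp_rot: [[-0.003, 1.0, -0.001], [0.866, 0.004, 0.499], [0.499, 0.0, -0.866]]
ft_force: [1.2, -3.4, 0.7]
ee_pos: [0.5606, -0.0129, 0.1634]
tcp_rot: [[-0.002, 1.0, 0.0], [0.868, 0.001, 0.496], [0.496, 0.001, -0.868]]
ft_force: [0.4, -7.8, 3.1]
```

Motion has stopped and the force is rising, so the tray is home. I retreat, level the tool and move above the lever grip.

```bash
python3 -m jog '{"delta_pos":[[-0.52,-0.02,-0.3],[-0.52,-0.02,-0.3],[-0.52,-0.02,-0.3],[-0.52,-0.02,-0.3],[0.2,0,-0.35],[0.48,0,-0.83],[0.48,0,-0.83],[0.48,0,-0.83],[0.48,0,-0.83],[0.48,0,-0.83]],"dr":[[0,0,0],[0,0,0],[0,0,0],[0,0,0],[0,0,0],[0,0,0],[0,0,0],[0,0,0],[0,0,0],[0,0,0]],"jaw":[0,0,0,0,0,0,0,0,0,0]}'|sed -n 2,4p
python3 -m jog '{"delta_pos":[[0.48,0,-0.83],[0.48,0,-0.83],[0.48,0,-0.83],[0.48,0,-0.83],[0,0,0],[0,0,0],[0,0,0],[0,0,0],[0,0,0],[0,0,0]],"dr":[[0,0,0],[0,0,0],[0,0,0],[0,0,0],[0,-0.9,0],[0,-0.9,0],[0,-0.9,0],[0,-0.9,0],[0,-0.78,0],[0,0,0]],"jaw":[0,0,0,0,0,30,60,60,60,60]}'|sed -n 2,4p
python3 -m jog '{"delta_pos":[[1,0,0],[1,-0.2,0],[1,-0.2,0],[1,-0.2,0],[1,-0.2,0],[1,-0.2,0],[1,-0.2,0],[1,-0.2,0],[1,-0.2,0],[1,-0.2,0]],"dr":[[0,0,0],[0,0,0],[0,0,0],[0,0,0],[0,0,0],[0,0,0],[0,0,0],[0,0,0],[0,0,0],[0,0,0]],"jaw":[60,60,60,60,60,60,60,60,60,60]}'|sed -n 2,4p
python3 -m jog '{"delta_pos":[[0.9,0,0],[0,0,0],[0,0,0],[0,0,0],[0,0,0],[0,0,0],[0,0,0],[0,0,0],[0,0,0],[0,0,0]],"dr":[[0,0,0],[0,0,0],[0,0,0],[0,0,0],[0,0,0],[0,0,0],[0,0,0],[0,0,0],[0,0,0],[0,0,0]],"jaw":[60,60,60,60,60,60,60,60,60,60]}'|sed -n 2,4p
python3 - <<'E'
from h import *
im,d,P,D,o=wsnap("w8")
m=(abs(P[...,2]-.298)<.008)&(P[...,1]>.2)&(P[...,1]<.33)&(abs(P[...,0]-.53)<.09); q=P[m]; print("grip",m.sum(),(q.min(0)+q.max(0))/2,np.median(q,0),np.ptp(q,axis=0))
m=(abs(P[...,2]-.24)<.004); 
im,d=snap("scene","s5"); im=cv2.cvtColor(im,cv2.COLOR_RGB2BGR); cv2.imwrite("pics/s5c.png",np.hstack([cv2.resize(im[80:280,180:380],(400,400),interpolation=cv2.INTER_CUBIC),cv2.resize(cv2.imread("pics/w8.png"),(400,400))]))
E
```

```text
ee_pos: [0.5582, -0.0697, 0.2951]
tcp_rot: [[-0.003, 1.0, -0.003], [0.866, 0.004, 0.501], [0.501, -0.001, -0.866]]
ft_force: [-0.3, -0.7, -0.3]
ee_pos: [0.5586, -0.0655, 0.3896]
tcp_rot: [[-0.011, 1.0, -0.001], [1.0, 0.011, -0.002], [-0.002, -0.001, -1.0]]
ft_force: [-0.0, 0.0, -0.2]
ee_pos: [0.512, 0.18, 0.3888]
tcp_rot: [[-0.002, 1.0, -0.002], [1.0, 0.002, -0.001], [-0.001, -0.002, -1.0]]
ft_force: [0.9, -0.3, 0.8]
ee_pos: [0.5127, 0.2021, 0.3885]
tcp_rot: [[-0.004, 1.0, -0.0], [1.0, 0.004, -0.002], [-0.002, -0.0, -1.0]]
ft_force: [-0.6, 0.7, 0.1]
grip 1667 [0.50668806 0.25525497 0.29483036] [0.50679301 0.25607156 0.29717391] [0.02341503 0.02326136 0.00962807]
```

View pics/s5c.png

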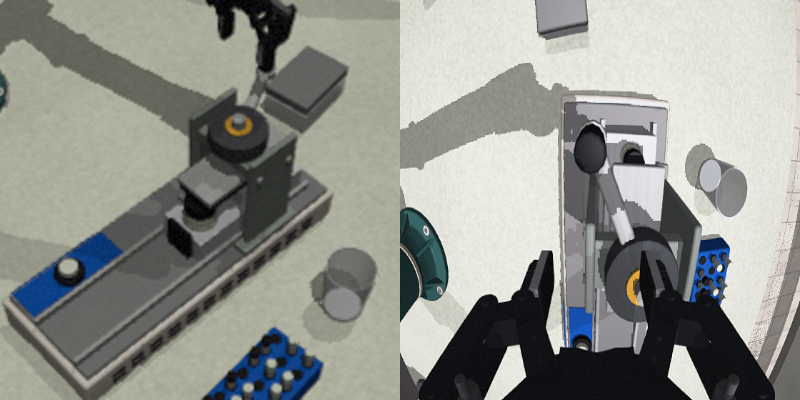

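The lever grip's top centre is at (0.507, 0.256). I straddle it, swing back to the end, then make one forward stroke along the arc.

```bash
python3 -m jog '{"delta_pos":[[0.8,-0.08,0],[0.8,-0.08,0],[0.54,-0.08,0],[0,0,0],[0,0,0.45],[0,0,0.45],[0,0,0.45],[0,0,0.45],[0,0,0.46],[0,0,0]],"dr":[[0,0,0],[0,0,0],[0,0,0],[0,0,0],[0,0,0],[0,0,0],[0,0,0],[0,0,0],[0,0,0],[0,0,0]],"jaw":[60,60,60,60,60,60,60,60,60,60]}'|sed -n 2,4p
python3 -m jog '{"delta_pos":[[0,0,0],[0,0,0],[0,0,0],[0,0,0],[0,0,0],[-0.32,-0.5,0],[-0.32,-0.54,0],[0,0,0],[0,0,0],[0,0,0]],"dr":[[0,0,0],[0,0,0],[0,0,0],[0,0,0],[0,0,0],[0,0,0],[0,0,0],[0,0,0],[0,0,0],[0,0,0]],"jaw":[28,28,28,28,28,28,28,28,28,28]}'|sed -n 2,5p
python3 -m jog '{"delta_pos":[[0.55,0.84,0],[0.35,0.8,0],[0.2,0.8,0],[0.064,0.8,0],[-0.064,0.8,0],[-0.2,0.8,0],[-0.35,0.8,0],[-0.36,0.56,0],[-0.42,0.56,0],[0,0,0]],"dr":[[0,0,0],[0,0,0],[0,0,0],[0,0,0],[0,0,0],[0,0,0],[0,0,0],[0,0,0],[0,0,0],[0,0,0]],"jaw":[28,28,28,28,28,28,28,28,28,28]}'|sed -n 2,5p
python3 - <<'E'
from h import *
im,d,P,D,o=wsnap("w9")
m=(abs(P[...,2]-.298)<.006)&(P[...,1]>.2)&(P[...,1]<.33)&(abs(P[...,0]-.64)<.03); q=P[m]; print("grip",m.sum(),(q.min(0)+q.max(0))/2,np.ptp(q,axis=0),robot.read_state()["ft_force"])
E
```

```text
ee_pos: [0.5051, 0.2543, 0.3287]
tcp_rot: [[-0.003, 1.0, -0.005], [1.0, 0.003, -0.006], [-0.006, -0.005, -1.0]]
ft_force: [0.1, 0.4, -0.7]
ee_pos: [0.4836, 0.2404, 0.3337]
tcp_rot: [[-0.004, 1.0, 0.009], [1.0, 0.004, 0.001], [0.001, 0.009, -1.0]]
ft_force: [5.0, 1.1, -0.2]
opening: 0.0282
ee_pos: [0.6462, 0.2362, 0.3308]
tcp_rot: [[-0.003, 1.0, -0.013], [1.0, 0.003, 0.002], [0.002, -0.013, -1.0]]
ft_force: [-9.4, 5.1, 3.2]
opening: 0.0278
grip 3791 [0.63996966 0.23710936 0.29799546] [0.05989801 0.02582647 0.01198525] [-9.31621325  4.30088813  1.7968991 ]
```

View pics/w9.png

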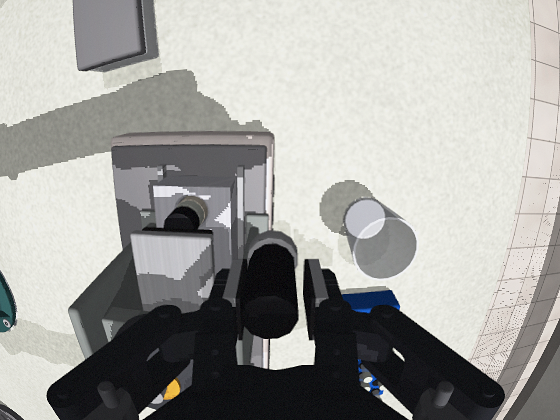

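The wrist view shows the lever at its clockwise end with the grip between the pads at (270,300). Three more full strokes are safe, since at most 5.44 rad will have been driven.

```bash
python3 -m jog '{"delta_pos":[[0.42,-0.56,0],[0.36,-0.56,0],[0.35,-0.8,0],[0.2,-0.8,0],[0.064,-0.8,0],[-0.064,-0.8,0],[-0.2,-0.8,0],[-0.35,-0.8,0],[-0.55,-0.84,0],[0,0,0]],"dr":[[0,0,0],[0,0,0],[0,0,0],[0,0,0],[0,0,0],[0,0,0],[0,0,0],[0,0,0],[0,0,0],[0,0,0]],"jaw":[28,28,28,28,28,28,28,28,28,28]}'|sed -n '2p;4p'
python3 -m jog '{"delta_pos":[[0.55,0.84,0],[0.35,0.8,0],[0.2,0.8,0],[0.064,0.8,0],[-0.064,0.8,0],[-0.2,0.8,0],[-0.35,0.8,0],[-0.36,0.56,0],[-0.42,0.56,0],[0,0,0]],"dr":[[0,0,0],[0,0,0],[0,0,0],[0,0,0],[0,0,0],[0,0,0],[0,0,0],[0,0,0],[0,0,0],[0,0,0]],"jaw":[28,28,28,28,28,28,28,28,28,28]}'|sed -n '2p;4p'
python3 -m jog '{"delta_pos":[[0.42,-0.56,0],[0.36,-0.56,0],[0.35,-0.8,0],[0.2,-0.8,0],[0.064,-0.8,0],[-0.064,-0.8,0],[-0.2,-0.8,0],[-0.35,-0.8,0],[-0.55,-0.84,0],[0,0,0]],"dr":[[0,0,0],[0,0,0],[0,0,0],[0,0,0],[0,0,0],[0,0,0],[0,0,0],[0,0,0],[0,0,0],[0,0,0]],"jaw":[28,28,28,28,28,28,28,28,28,28]}'|sed -n '2p;4p'
python3 -m jog '{"delta_pos":[[0.55,0.84,0],[0.35,0.8,0],[0.2,0.8,0],[0.064,0.8,0],[-0.064,0.8,0],[-0.2,0.8,0],[-0.35,0.8,0],[-0.36,0.56,0],[-0.42,0.56,0],[0,0,0]],"dr":[[0,0,0],[0,0,0],[0,0,0],[0,0,0],[0,0,0],[0,0,0],[0,0,0],[0,0,0],[0,0,0],[0,0,0]],"jaw":[28,28,28,28,28,28,28,28,28,28]}'|sed -n '2p;4p'
python3 -m jog '{"delta_pos":[[0.42,-0.56,0],[0.36,-0.56,0],[0.35,-0.8,0],[0.2,-0.8,0],[0.064,-0.8,0],[-0.064,-0.8,0],[-0.2,-0.8,0],[-0.35,-0.8,0],[-0.55,-0.84,0],[0,0,0]],"dr":[[0,0,0],[0,0,0],[0,0,0],[0,0,0],[0,0,0],[0,0,0],[0,0,0],[0,0,0],[0,0,0],[0,0,0]],"jaw":[28,28,28,28,28,28,28,28,28,28]}'|sed -n '2p;4p'
python3 -m jog '{"delta_pos":[[0.55,0.84,0],[0.35,0.8,0],[0.2,0.8,0],[0.064,0.8,0],[-0.064,0.8,0],[-0.2,0.8,0],[-0.35,0.8,0],[-0.36,0.56,0],[-0.42,0.56,0],[0,0,0]],"dr":[[0,0,0],[0,0,0],[0,0,0],[0,0,0],[0,0,0],[0,0,0],[0,0,0],[0,0,0],[0,0,0],[0,0,0]],"jaw":[28,28,28,28,28,28,28,28,28,28]}'|sed -n '2p;4p'
python3 -m jog '{"delta_pos":[[0.42,-0.56,0],[0.36,-0.56,0],[0.35,-0.8,0],[0.2,-0.8,0],[0.064,-0.8,0],[-0.064,-0.8,0],[-0.2,-0.8,0],[-0.35,-0.8,0],[-0.55,-0.84,0],[0,0,0]],"dr":[[0,0,0],[0,0,0],[0,0,0],[0,0,0],[0,0,0],[0,0,0],[0,0,0],[0,0,0],[0,0,0],[0,0,0]],"jaw":[28,28,28,28,28,28,28,28,28,28]}'|sed -n '2p;4p'
```

```text
ee_pos: [0.4832, 0.2407, 0.3346]
ft_force: [7.6, 3.4, -3.5]
ee_pos: [0.6461, 0.2361, 0.3312]
ft_force: [-10.1, 5.1, 3.5]
ee_pos: [0.4831, 0.2404, 0.3347]
ft_force: [9.0, 1.6, -3.1]
ee_pos: [0.6461, 0.236, 0.3312]
ft_force: [-10.0, 4.8, 3.6]
ee_pos: [0.4831, 0.2404, 0.3347]
ft_force: [7.8, 3.5, -3.8]
ee_pos: [0.646, 0.2359, 0.3311]
ft_force: [-9.9, 5.2, 3.1]
ee_pos: [0.4831, 0.2404, 0.3347]
ft_force: [8.2, 2.4, -3.1]
```

Now cautious strokes: I advance in 20 mm steps and stop the chain if the force exceeds 12 N.

```bash
cat > ok.py <<'E'
import sys,numpy as np
from workcell import robot
s=robot.read_state(); f=np.linalg.norm(s["ft_force"]); print(round(s["t"],1),np.round(s["ee_pos"],4),np.round(s["ft_force"],1)); sys.exit(f>12)
E
python3 -m jog '{"delta_pos":[[0.28,0.42,0],[0.27,0.42,0],[0,0,0],[0,0,0],[0,0,0],[0,0,0],[0,0,0],[0,0,0],[0,0,0],[0,0,0]],"dr":[[0,0,0],[0,0,0],[0,0,0],[0,0,0],[0,0,0],[0,0,0],[0,0,0],[0,0,0],[0,0,0],[0,0,0]],"jaw":[28,28,28,28,28,28,28,28,28,28]}'>/dev/null; python3 ok.py &&
python3 -m jog '{"delta_pos":[[0.18,0.4,0],[0.17,0.4,0],[0,0,0],[0,0,0],[0,0,0],[0,0,0],[0,0,0],[0,0,0],[0,0,0],[0,0,0]],"dr":[[0,0,0],[0,0,0],[0,0,0],[0,0,0],[0,0,0],[0,0,0],[0,0,0],[0,0,0],[0,0,0],[0,0,0]],"jaw":[28,28,28,28,28,28,28,28,28,28]}'>/dev/null; python3 ok.py &&
python3 -m jog '{"delta_pos":[[0.1,0.4,0],[0.1,0.4,0],[0,0,0],[0,0,0],[0,0,0],[0,0,0],[0,0,0],[0,0,0],[0,0,0],[0,0,0]],"dr":[[0,0,0],[0,0,0],[0,0,0],[0,0,0],[0,0,0],[0,0,0],[0,0,0],[0,0,0],[0,0,0],[0,0,0]],"jaw":[28,28,28,28,28,28,28,28,28,28]}'>/dev/null; python3 ok.py &&
python3 -m jog '{"delta_pos":[[0.032,0.4,0],[0.032,0.4,0],[0,0,0],[0,0,0],[0,0,0],[0,0,0],[0,0,0],[0,0,0],[0,0,0],[0,0,0]],"dr":[[0,0,0],[0,0,0],[0,0,0],[0,0,0],[0,0,0],[0,0,0],[0,0,0],[0,0,0],[0,0,0],[0,0,0]],"jaw":[28,28,28,28,28,28,28,28,28,28]}'>/dev/null; python3 ok.py
```

```text
50.8 [0.5015 0.2533 0.3319] [-0.5  0.7 -0.3]
50.8 [0.5015 0.2533 0.3319] [-0.5  0.7 -0.3]
50.8 [0.5015 0.2533 0.3319] [-0.5  0.7 -0.3]
50.8 [0.5015 0.2533 0.3319] [-0.5  0.7 -0.3]False
False
False
False
```

```bash
sed -i 's/sys.exit(f>12)/sys.exit(int(f>12))/' ok.py
python3 -m jog '{"delta_pos":[[0.18,0.4,0],[0.17,0.4,0],[0,0,0],[0,0,0],[0,0,0],[0,0,0],[0,0,0],[0,0,0],[0,0,0],[0,0,0]],"dr":[[0,0,0],[0,0,0],[0,0,0],[0,0,0],[0,0,0],[0,0,0],[0,0,0],[0,0,0],[0,0,0],[0,0,0]],"jaw":[28,28,28,28,28,28,28,28,28,28]}'>/dev/null; python3 ok.py &&
python3 -m jog '{"delta_pos":[[0.1,0.4,0],[0.1,0.4,0],[0,0,0],[0,0,0],[0,0,0],[0,0,0],[0,0,0],[0,0,0],[0,0,0],[0,0,0]],"dr":[[0,0,0],[0,0,0],[0,0,0],[0,0,0],[0,0,0],[0,0,0],[0,0,0],[0,0,0],[0,0,0],[0,0,0]],"jaw":[28,28,28,28,28,28,28,28,28,28]}'>/dev/null; python3 ok.py &&
python3 -m jog '{"delta_pos":[[0.032,0.4,0],[0.032,0.4,0],[0,0,0],[0,0,0],[0,0,0],[0,0,0],[0,0,0],[0,0,0],[0,0,0],[0,0,0]],"dr":[[0,0,0],[0,0,0],[0,0,0],[0,0,0],[0,0,0],[0,0,0],[0,0,0],[0,0,0],[0,0,0],[0,0,0]],"jaw":[28,28,28,28,28,28,28,28,28,28]}'>/dev/null; python3 ok.py &&
python3 -m jog '{"delta_pos":[[-0.032,0.4,0],[-0.032,0.4,0],[0,0,0],[0,0,0],[0,0,0],[0,0,0],[0,0,0],[0,0,0],[0,0,0],[0,0,0]],"dr":[[0,0,0],[0,0,0],[0,0,0],[0,0,0],[0,0,0],[0,0,0],[0,0,0],[0,0,0],[0,0,0],[0,0,0]],"jaw":[28,28,28,28,28,28,28,28,28,28]}'>/dev/null; python3 ok.py &&
python3 -m jog '{"delta_pos":[[-0.1,0.4,0],[-0.1,0.4,0],[0,0,0],[0,0,0],[0,0,0],[0,0,0],[0,0,0],[0,0,0],[0,0,0],[0,0,0]],"dr":[[0,0,0],[0,0,0],[0,0,0],[0,0,0],[0,0,0],[0,0,0],[0,0,0],[0,0,0],[0,0,0],[0,0,0]],"jaw":[28,28,28,28,28,28,28,28,28,28]}'>/dev/null; python3 ok.py &&
python3 -m jog '{"delta_pos":[[-0.18,0.4,0],[-0.17,0.4,0],[0,0,0],[0,0,0],[0,0,0],[0,0,0],[0,0,0],[0,0,0],[0,0,0],[0,0,0]],"dr":[[0,0,0],[0,0,0],[0,0,0],[0,0,0],[0,0,0],[0,0,0],[0,0,0],[0,0,0],[0,0,0],[0,0,0]],"jaw":[28,28,28,28,28,28,28,28,28,28]}'>/dev/null; python3 ok.py &&
python3 -m jog '{"delta_pos":[[-0.36,0.56,0],[-0.42,0.56,0],[0,0,0],[0,0,0],[0,0,0],[0,0,0],[0,0,0],[0,0,0],[0,0,0],[0,0,0]],"dr":[[0,0,0],[0,0,0],[0,0,0],[0,0,0],[0,0,0],[0,0,0],[0,0,0],[0,0,0],[0,0,0],[0,0,0]],"jaw":[28,28,28,28,28,28,28,28,28,28]}'>/dev/null; python3 ok.py
```

```text
51.6 [0.5214 0.2621 0.3319] [0.1 0.2 0.3]
52.4 [0.5414 0.2672 0.3319] [ 0.2 -0.1 -0.4]
53.2 [0.5614 0.2689 0.3319] [ 0.2 -0.5 -0.1]
54.1 [0.5814 0.2674 0.3319] [-0.6  0.2  0.8]
54.9 [0.6014 0.2625 0.332 ] [-0.5 -0.  -0.1]
55.8 [0.6214 0.2539 0.332 ] [-0.5 -0.7 -0.3]
56.6 [0.6459 0.2367 0.3308] [-7.5  1.6  1.3]
```

```bash
python3 -m jog '{"delta_pos":[[0.42,-0.56,0],[0.36,-0.56,0],[0.35,-0.8,0],[0.2,-0.8,0],[0.064,-0.8,0],[-0.064,-0.8,0],[-0.2,-0.8,0],[-0.35,-0.8,0],[-0.55,-0.84,0],[0,0,0]],"dr":[[0,0,0],[0,0,0],[0,0,0],[0,0,0],[0,0,0],[0,0,0],[0,0,0],[0,0,0],[0,0,0],[0,0,0]],"jaw":[28,28,28,28,28,28,28,28,28,28]}'|sed -n '2p;4p'
python3 -m jog '{"delta_pos":[[0.28,0.42,0],[0.27,0.42,0],[0,0,0],[0,0,0],[0,0,0],[0,0,0],[0,0,0],[0,0,0],[0,0,0],[0,0,0]],"dr":[[0,0,0],[0,0,0],[0,0,0],[0,0,0],[0,0,0],[0,0,0],[0,0,0],[0,0,0],[0,0,0],[0,0,0]],"jaw":[28,28,28,28,28,28,28,28,28,28]}'>/dev/null; python3 ok.py &&
python3 -m jog '{"delta_pos":[[0.18,0.4,0],[0.17,0.4,0],[0,0,0],[0,0,0],[0,0,0],[0,0,0],[0,0,0],[0,0,0],[0,0,0],[0,0,0]],"dr":[[0,0,0],[0,0,0],[0,0,0],[0,0,0],[0,0,0],[0,0,0],[0,0,0],[0,0,0],[0,0,0],[0,0,0]],"jaw":[28,28,28,28,28,28,28,28,28,28]}'>/dev/null; python3 ok.py &&
python3 -m jog '{"delta_pos":[[0.1,0.4,0],[0.1,0.4,0],[0,0,0],[0,0,0],[0,0,0],[0,0,0],[0,0,0],[0,0,0],[0,0,0],[0,0,0]],"dr":[[0,0,0],[0,0,0],[0,0,0],[0,0,0],[0,0,0],[0,0,0],[0,0,0],[0,0,0],[0,0,0],[0,0,0]],"jaw":[28,28,28,28,28,28,28,28,28,28]}'>/dev/null; python3 ok.py &&
python3 -m jog '{"delta_pos":[[0.032,0.4,0],[0.032,0.4,0],[0,0,0],[0,0,0],[0,0,0],[0,0,0],[0,0,0],[0,0,0],[0,0,0],[0,0,0]],"dr":[[0,0,0],[0,0,0],[0,0,0],[0,0,0],[0,0,0],[0,0,0],[0,0,0],[0,0,0],[0,0,0],[0,0,0]],"jaw":[28,28,28,28,28,28,28,28,28,28]}'>/dev/null; python3 ok.py &&
python3 -m jog '{"delta_pos":[[-0.032,0.4,0],[-0.032,0.4,0],[0,0,0],[0,0,0],[0,0,0],[0,0,0],[0,0,0],[0,0,0],[0,0,0],[0,0,0]],"dr":[[0,0,0],[0,0,0],[0,0,0],[0,0,0],[0,0,0],[0,0,0],[0,0,0],[0,0,0],[0,0,0],[0,0,0]],"jaw":[28,28,28,28,28,28,28,28,28,28]}'>/dev/null; python3 ok.py &&
python3 -m jog '{"delta_pos":[[-0.1,0.4,0],[-0.1,0.4,0],[0,0,0],[0,0,0],[0,0,0],[0,0,0],[0,0,0],[0,0,0],[0,0,0],[0,0,0]],"dr":[[0,0,0],[0,0,0],[0,0,0],[0,0,0],[0,0,0],[0,0,0],[0,0,0],[0,0,0],[0,0,0],[0,0,0]],"jaw":[28,28,28,28,28,28,28,28,28,28]}'>/dev/null; python3 ok.py &&
python3 -m jog '{"delta_pos":[[-0.18,0.4,0],[-0.17,0.4,0],[0,0,0],[0,0,0],[0,0,0],[0,0,0],[0,0,0],[0,0,0],[0,0,0],[0,0,0]],"dr":[[0,0,0],[0,0,0],[0,0,0],[0,0,0],[0,0,0],[0,0,0],[0,0,0],[0,0,0],[0,0,0],[0,0,0]],"jaw":[28,28,28,28,28,28,28,28,28,28]}'>/dev/null; python3 ok.py &&
python3 -m jog '{"delta_pos":[[-0.36,0.56,0],[-0.42,0.56,0],[0,0,0],[0,0,0],[0,0,0],[0,0,0],[0,0,0],[0,0,0],[0,0,0],[0,0,0]],"dr":[[0,0,0],[0,0,0],[0,0,0],[0,0,0],[0,0,0],[0,0,0],[0,0,0],[0,0,0],[0,0,0],[0,0,0]],"jaw":[28,28,28,28,28,28,28,28,28,28]}'>/dev/null; python3 ok.py
```

```text
ee_pos: [0.4831, 0.2416, 0.3345]
ft_force: [10.2, 3.6, -4.1]
58.2 [0.5014 0.2532 0.3319] [ 0.1  0.6 -0.4]
59.1 [0.5214 0.2621 0.3319] [ 0.2  0.6 -0.6]
59.9 [0.5414 0.2672 0.3319] [-0.4 -0.2 -0.7]
60.8 [0.5614 0.2689 0.3319] [0.7 0.5 0.1]
61.6 [0.5755 0.2696 0.3313] [-13.7   2.6   8.9]
61.6 [0.5755 0.2696 0.3313] [-13.7   2.6   8.9]
61.6 [0.5755 0.2696 0.3313] [-13.7   2.6   8.9]
61.6 [0.5755 0.2696 0.3313] [-13.7   2.6   8.9]
```

The lever has stopped dead mid-stroke at 14 N. I push a little more to confirm, then work it back and try once more.

```bash
python3 -m jog '{"delta_pos":[[0,0.1,0],[0,0.1,0],[0,0,0],[0,0,0],[0,0,0],[0,0,0],[0,0,0],[0,0,0],[0,0,0],[0,0,0]],"dr":[[0,0,0],[0,0,0],[0,0,0],[0,0,0],[0,0,0],[0,0,0],[0,0,0],[0,0,0],[0,0,0],[0,0,0]],"jaw":[28,28,28,28,28,28,28,28,28,28]}'>/dev/null; python3 ok.py
python3 -m jog '{"delta_pos":[[0,-0.4,0],[0,-0.7,0],[-0.1,-0.7,0],[-0.15,-0.7,0],[0,0,0],[0.15,0.5,0],[0.1,0.5,0],[0.02,0.3,0],[0,0,0],[0,0,0]],"dr":[[0,0,0],[0,0,0],[0,0,0],[0,0,0],[0,0,0],[0,0,0],[0,0,0],[0,0,0],[0,0,0],[0,0,0]],"jaw":[28,28,28,28,28,28,28,28,28,28]}'>/dev/null; python3 ok.py
python3 -m jog '{"delta_pos":[[0,0.3,0],[0,0.3,0],[0,0,0],[0,0,0],[0,0,0],[0,0,0],[0,0,0],[0,0,0],[0,0,0],[0,0,0]],"dr":[[0,0,0],[0,0,0],[0,0,0],[0,0,0],[0,0,0],[0,0,0],[0,0,0],[0,0,0],[0,0,0],[0,0,0]],"jaw":[28,28,28,28,28,28,28,28,28,28]}'>/dev/null; python3 ok.py
```

```text
62.4 [0.5788 0.2696 0.3312] [-16.8   0.9  11.2]
63.2 [0.5491 0.2691 0.3311] [-18.5   0.5  14.5]
64.1 [0.5586 0.2708 0.3307] [-29.7   1.2  20.3]
```

The lever is blocked wherever it engages, so the clamp is tight. I release the lever and go to the start button.

```bash
python3 -m jog '{"delta_pos":[[0,-0.3,0],[0,-0.3,0],[0,-0.2,0],[0,0,0],[0,0,0],[0,0,0],[0,0,-0.7],[0,0,-0.7],[0,0,-0.7],[0,0,-0.7]],"dr":[[0,0,0],[0,0,0],[0,0,0],[0,0,0],[0,0,0],[0,0,0],[0,0,0],[0,0,0],[0,0,0],[0,0,0]],"jaw":[45,60,60,60,60,60,60,60,60,60]}'|sed -n '2p;4p'
python3 -m jog '{"delta_pos":[[-1,-0.2,0],[-1,-0.2,0],[-1,-0.2,0],[-1,-0.2,0],[-1,-0.2,0],[-1,-0.2,0],[-1,-0.2,0],[-1,-0.2,0],[-1,-0.2,0],[-1,-0.2,0]],"dr":[[0,0,0],[0,0,0],[0,0,0],[0,0,0],[0,0,0],[0,0,0],[0,0,0],[0,0,0],[0,0,0],[0,0,0]],"jaw":[60,60,60,60,60,60,60,60,60,60]}'|sed -n '2p;4p'
python3 -m jog '{"delta_pos":[[-1,0,0],[-1,-0.2,0],[-1,-0.2,0],[-1,-0.2,0],[0,0,0.7],[0,0,0.7],[0,0,0.7],[0,0,0.7],[0,0,0],[0,0,0]],"dr":[[0,0,0],[0,0,0],[0,0,0],[0,0,0],[0,0,0],[0,0,0],[0,0,0],[0,0,0],[0,0,0],[0,0,0]],"jaw":[60,60,60,60,60,60,60,60,60,60]}'|sed -n '2p;4p'
python3 - <<'E'
from h import *
im,d,P,D,o=wsnap("w10")
m=(abs(P[...,2]-.095)<.004)&(abs(P[...,0]-.4816)<.03)&(abs(P[...,1]+.1032)<.03)&(im.min(-1)>120); q=P[m]; print("start",m.sum(),(q.min(0)+q.max(0))/2,np.ptp(q,axis=0))
im,d=snap("scene","s6"); im=cv2.cvtColor(im,cv2.COLOR_RGB2BGR); cv2.imwrite("pics/s6c.png",np.hstack([cv2.resize(im[80:280,180:380],(400,400),interpolation=cv2.INTER_CUBIC),cv2.resize(cv2.imread("pics/w10.png"),(400,400))]))
E
```

```text
ee_pos: [0.5538, 0.268, 0.4034]
ft_force: [-0.2, -0.0, 1.7]
ee_pos: [0.5047, 0.0157, 0.4038]
ft_force: [-0.6, -0.3, 0.8]
ee_pos: [0.4892, -0.0835, 0.333]
ft_force: [0.6, -0.1, -0.2]
start 522 [ 0.47931963 -0.10532213  0.09400922] [0.02624194 0.02563999 0.00587312]
```

View pics/s6c.png

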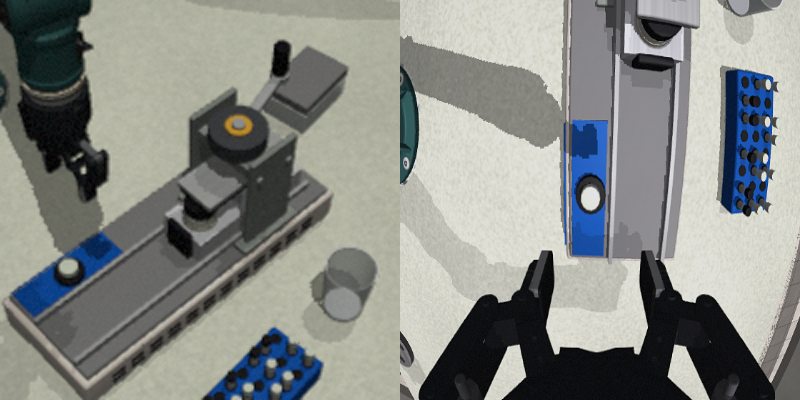

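The plate is down on the caps, and the button is at (0.480, -0.105). I close the fingers and press.

```bash
python3 -m jog '{"delta_pos":[[-0.86,-0.36,0],[0,0,0.8],[0,0,0.8],[0,0,0.8],[0,0,0.8],[0,0,0.8],[0,0,0.8],[0,0,0.6],[0,0,0.6],[0,0,0]],"dr":[[0,0,0],[0,0,0],[0,0,0],[0,0,0],[0,0,0],[0,0,0],[0,0,0],[0,0,0],[0,0,0],[0,0,0]],"jaw":[0,0,0,0,0,0,0,0,0,0]}'|sed -n '2p;4p'
python3 -m jog '{"delta_pos":[[0,0,0.1],[0,0,0.1],[0,0,0.1],[0,0,0.1],[0,0,0.1],[0,0,0.1],[0,0,0],[0,0,0],[0,0,0],[0,0,0]],"dr":[[0,0,0],[0,0,0],[0,0,0],[0,0,0],[0,0,0],[0,0,0],[0,0,0],[0,0,0],[0,0,0],[0,0,0]],"jaw":[0,0,0,0,0,0,0,0,0,0]}'|sed -n '2p;4p'
```

```text
ee_pos: [0.4794, -0.1043, 0.1818]
ft_force: [-0.4, 0.2, 0.1]
ee_pos: [0.4791, -0.1043, 0.1679]
ft_force: [0.8, 0.3, 1.7]
```

```bash
python3 -m jog '{"delta_pos":[[0,0,0.1],[0,0,0.1],[0,0,0.1],[0,0,0],[0,0,0],[0,0,0],[0,0,0],[0,0,0],[0,0,0],[0,0,0]],"dr":[[0,0,0],[0,0,0],[0,0,0],[0,0,0],[0,0,0],[0,0,0],[0,0,0],[0,0,0],[0,0,0],[0,0,0]],"jaw":[0,0,0,0,0,0,0,0,0,0]}'|sed -n '2p;4p'
python3 -m jog '{"delta_pos":[[0,0,0.06],[0,0,0.06],[0,0,0],[0,0,0],[0,0,0],[0,0,0],[0,0,0],[0,0,0],[0,0,0],[0,0,0]],"dr":[[0,0,0],[0,0,0],[0,0,0],[0,0,0],[0,0,0],[0,0,0],[0,0,0],[0,0,0],[0,0,0],[0,0,0]],"jaw":[0,0,0,0,0,0,0,0,0,0]}'|sed -n '2p;4p'
```

```text
ee_pos: [0.4791, -0.1044, 0.1618]
ft_force: [-2.9, 1.9, 20.1]
ee_pos: [0.4791, -0.1046, 0.1613]
ft_force: [-8.4, 2.6, 47.6]
```

```bash
python3 -m jog '{"delta_pos":[[0,0,-0.2],[0,0,-0.8],[0,0,-0.8],[0,0,-0.8],[0,0,-0.8],[0,0,-0.8],[0,0,-0.8],[0,0,-0.8],[0,0,0],[0,0,0]],"dr":[[0,0,0],[0,0,0],[0,0,0],[0,0,0],[0,0,0],[0,0,0],[0,0,0],[0,0,0],[0,0,0],[0,0,0]],"jaw":[0,0,0,0,0,0,0,0,0,0]}'|sed -n '2p;4p'
python3 - <<'E'
from h import *
snap("scene","s7"); snap("top","t7")
a=cv2.imread("pics/s7.png"); b=cv2.imread("pics/t7.png")
cv2.imwrite("pics/f.png",np.hstack([cv2.resize(a[60:340,140:420],(400,400),interpolation=cv2.INTER_CUBIC),cv2.resize(b[130:330,150:350],(400,400),interpolation=cv2.INTER_CUBIC)]))
E
```

```text
ee_pos: [0.479, -0.104, 0.3027]
ft_force: [-0.5, 0.1, 0.4]
```

View pics/f.png

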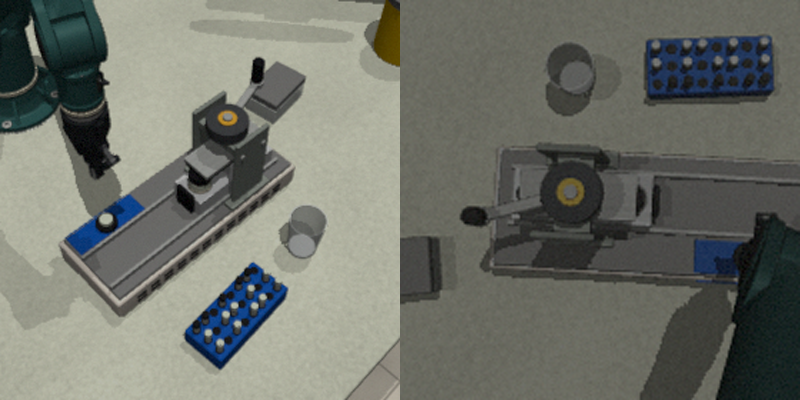

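The tray is home under the plate, no bottle is left on the bench, the other lab ware is untouched, and the arm is clear. I hand in.

```bash
python3 -c "
from workcell import robot
print(robot.sign_off())"
```

```text
the job is handed in; nothing more can be done
None
```

I stood the three bottles present (46, 34 and 28 mm; the 40 mm was absent) in their bores, pushed the tray home, ratcheted the clamp until the lever stopped dead, then pressed start and handed in; the press peaked at 48 N through the fingertips, over the 40 N limit stated for the arm and gripper body but under the 120 N wrist limit.

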